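# Centre-punch the template blanks in the marking jig

### The job

Mark every template blank on the bench: slide it head first into the jig until you feel it sit fully home against the hidden stop, press the centre punch straight down until its spring snaps and the mark is made, then draw the blank out and lay it flat, face up, inside the plywood tray. Let the punch come back up, and leave the weights, spool, jar and cork block where they are.

Things in the scene. Friction and masses are not known exactly. Their poses are not given: they have to be found in the camera images.
- blank1_grip (a point): Rust-coloured fibreboard template blank 1, 120 mm long, 8 thick, flat, face up; square tail end as wide as the waist. May be absent. Point: where to grasp, mid-width of its 26 wide waist, 4 above its underside; waist grippable from 15 behind to 40 ahead. x: towards the head, a 44 x 44 square whose leading edge is 90 ahead; y: across; z: up out of its face. 110 to 190 g.
- blank1_spot (a point): Centre of the marking spot of blank 1, on its upper face: an 11 x 11 mm square recess in the head holding a soft round aluminium slug, its top 1.5 below the face while unmarked. On the centre line, 70 ahead (+x) of the grip point, 20 behind the leading edge. Axes as at the grip point.
- mark1 (a joint): Depth of the punch mark of blank 1, in m: 0 unmarked, 0.003 marked, and then it stays so. If the punch is let up before it has snapped, this springs back to 0.
- blank2_grip (a point): Rust-coloured fibreboard template blank 2, 128 mm long, 8 thick, flat, face up; round tail end 30 across. May be absent. Point: where to grasp, mid-width of its 26 wide waist, 4 above its underside; waist grippable from 15 behind to 40 ahead. x: towards the head, a 44 x 44 square whose leading edge is 90 ahead; y: across; z: up out of its face. 110 to 190 g.
- blank2_spot (a point): Centre of the marking spot of blank 2, on its upper face: an 11 x 11 mm square recess in the head holding a soft round aluminium slug, its top 1.5 below the face while unmarked. On the centre line, 70 ahead (+x) of the grip point, 20 behind the leading edge. Axes as at the grip point.
- mark2 (a joint): Depth of the punch mark of blank 2, in m: 0 unmarked, 0.003 marked, and then it stays so. If the punch is let up before it has snapped, this springs back to 0.
- blank3_grip (a point): Rust-coloured fibreboard template blank 3, 120 mm long, 8 thick, flat, face up; T-shaped tail end, a 44 x 12 crossbar. May be absent. Point: where to grasp, mid-width of its 26 wide waist, 4 above its underside; waist grippable from 15 behind to 40 ahead. x: towards the head, a 44 x 44 square whose leading edge is 90 ahead; y: across; z: up out of its face. 110 to 190 g.
- blank3_spot (a point): Centre of the marking spot of blank 3, on its upper face: an 11 x 11 mm square recess in the head holding a soft round aluminium slug, its top 1.5 below the face while unmarked. On the centre line, 70 ahead (+x) of the grip point, 20 behind the leading edge. Axes as at the grip point.
- mark3 (a joint): Depth of the punch mark of blank 3, in m: 0 unmarked, 0.003 marked, and then it stays so. If the punch is let up before it has snapped, this springs back to 0.
- blank4_grip (a point): Rust-coloured fibreboard template blank 4, 120 mm long, 8 thick, flat, face up; pointed tail end. May be absent. Point: where to grasp, mid-width of its 26 wide waist, 4 above its underside; waist grippable from 15 behind to 40 ahead. x: towards the head, a 44 x 44 square whose leading edge is 90 ahead; y: across; z: up out of its face. 110 to 190 g.
- blank4_spot (a point): Centre of the marking spot of blank 4, on its upper face: an 11 x 11 mm square recess in the head holding a soft round aluminium slug, its top 1.5 below the face while unmarked. On the centre line, 70 ahead (+x) of the grip point, 20 behind the leading edge. Axes as at the grip point.
- mark4 (a joint): Depth of the punch mark of blank 4, in m: 0 unmarked, 0.003 marked, and then it stays so. If the punch is let up before it has snapped, this springs back to 0.
- jig_seat (a point): Marking jig (fixed aluminium plate, C-shaped grey column, centre punch): point on the plate's upper surface, 12 mm above the bench, straight below the punch tip. x: the way a blank is slid in, head first; z: up. Plate 80 wide (y), x = -165 to +35. The tip at rest is 6 above the face of a blank lying on the plate. Punch arm: x = -18 to +60, y = -18 to 18, 62 to 86 above the bench.
- jig_mouth (a point): Middle of the guide's mouth on the jig plate, 26 mm before (-x of) jig_seat, same axes. Steel rails 12 high run from here 46 on to the stop, 48 apart inside (a head is 44 wide). From here back to 20 before this point they flare out to 63; behind that the plate is bare, and a blank can be laid on it with its head before the rails.
- jig_stop (a point): Middle of the foot of the steel stop's face, hidden under the punch arm, 20 mm beyond (+x of) jig_seat, same axes. A blank with its leading edge against this stop has its spot right below the punch tip; more than about 3 short of it, the tip meets the recess's edge and makes no mark.
- punch_top (a point): Centre of the top of the punch's black push knob, 32 mm across and 14 high, 122 above the bench at rest, straight above jig_seat. Moves with the knob. z: up.
- punch (a joint): Travel of the push knob straight down, in m: 0 at rest, 0.020 at its stop; a light return spring (3 N) lifts it. Over a seated blank the tip touches the slug at about 0.0075 and the hidden main spring loads; near 0.012 to 0.014, at some 14 N on the knob, it snaps and marks (the force drops by 3 to 4 N). Then the force climbs again to some 19 N at the stop.
- tray_in (a point): Centre of the inner floor (5 mm above the bench) of the fixed open plywood tray for marked templates: inside 160 along x and 180 along y, walls 5 thick, their tops 32 above the bench. z up. Blanks may lie side by side or on one another.
- weight1: Bystander, to be left alone: pattern weight: dark steel disc 44 across with a knob, 46 high, 450 g (mm). Origin at the centre of its underside.
- weight2: Bystander, to be left alone: pattern weight like the first (mm). Origin at the centre of its underside.
- spool: Bystander, to be left alone: upright spool, 40 across, 52 high (mm). Origin at the centre of its underside.
- jar: Bystander, to be left alone: small closed jar 56 across, 65 high (mm). Origin at the centre of its underside.
- sander: Bystander, to be left alone: cork block 75 x 45 x 30 (mm). Origin at the centre of its underside.
Not all that is in view belongs to the job. Leave any turquoise or white look-alike of the part that bears blank1_grip alone.

How it is judged:
At the end, for the whole second after the job is handed in: Every blank present is marked (its mark deeper than 2 mm) and lies at rest in the tray, face up within 0.3 rad of level, with its grip point and its spot both inside the tray's inner walls and the grip point less than 45 mm above the tray's floor; the punch knob is back up to within 3 mm (value of joint each of mark1, mark2, mark3, mark4 above 0.002 m and angle between each of blank1_grip, blank2_grip, blank3_grip, blank4_grip's own z axis and vertical below 0.3 rad and linear speed of each of blank1, blank2, blank3, blank4 below 0.02 m/s and z of each of blank1_grip, blank2_grip, blank3_grip, blank4_grip in the frame of tray_in below 0.045 m and x of blank1_grip in the frame of tray_in between -0.08 and 0.08 m and y of blank1_grip in the frame of tray_in between -0.09 and 0.09 m and x of blank1_spot in the frame of tray_in between -0.08 and 0.08 m and y of blank1_spot in the frame of tray_in between -0.09 and 0.09 m and x of blank2_grip in the frame of tray_in between -0.08 and 0.08 m and y of blank2_grip in the frame of tray_in between -0.09 and 0.09 m and x of blank2_spot in the frame of tray_in between -0.08 and 0.08 m and y of blank2_spot in the frame of tray_in between -0.09 and 0.09 m and x of blank3_grip in the frame of tray_in between -0.08 and 0.08 m and y of blank3_grip in the frame of tray_in between -0.09 and 0.09 m and x of blank3_spot in the frame of tray_in between -0.08 and 0.08 m and y of blank3_spot in the frame of tray_in between -0.09 and 0.09 m and x of blank4_grip in the frame of tray_in between -0.08 and 0.08 m and y of blank4_grip in the frame of tray_in between -0.09 and 0.09 m and x of blank4_spot in the frame of tray_in between -0.08 and 0.08 m and y of blank4_spot in the frame of tray_in between -0.09 and 0.09 m and value of joint punch below 0.003 m); the robot touches nothing.
It fails at once if one of the bystanders (weights, spool, jar, cork block) is pushed more than 40 mm from its place (distance of any of weight1, weight2, spool, jar, sander from where it was at the start of the episode above 0.04 m).
Of blank1, blank2, blank3, blank4 only 2 to 3 are there at a start; the rules pass over those that are not, and their reading is None.
At some moment in a run one of blank1, blank2, blank3, blank4 may be knocked a few centimetres aside while the robot is not near it.
Once in a run the grip may slacken for a moment while it holds something.
It also fails if it takes over 210 s, if anything falls off the work surface, if the arm or the gripper's body presses on something with over 40 N, if the wrist force passes 120 N, or if a joint passes its speed limit or range.

### The arm

A 6-joint arm with a two-finger parallel gripper is mounted at the origin on the work surface. World frame = base frame: x ahead of the robot, y to its left, z up, the work surface at z = 0. Lengths are in m, angles in rad, forces in N, time in s.
With the tool pointing down it reaches from about 0.35 to 0.875 m from the base axis. Payload 4.2 kg.
Tool frame: the origin (TCP) lies midway between the tips of the shut fingers; the grasp point (between the pads) lies 19 mm behind it; y points along the fingers, z is the direction in which the jaws open and shut, and the axes are right-handed (so a half turn about y gives the same grasp; the last joint's range is limited). The gripper opens to 85 mm and grips with 20 to 120 N. Pads are 22 mm wide; open, the fingers measure 114 mm over their backs; the gripper's body (76 mm by 85 mm) begins 54 mm behind the grasp point. The pads swing forward as they close: fully open they stand 13 mm farther back than shut.
Start: joints at [-1.012, 0.385, 0.008, 0, -1.194, -0.259], TCP at [0.185, -0.597, 0.231] pointing down, gripper open.
Joint ranges: [-3.14, 3.14], [-1.21, 2.06], [-1.07, 1.41], [-3.16, 2.05], [-2.99, -0.16], [-3.1, 3.1]. Speed limits (rad/s): [2.79, 2.79, 3.14, 3.14, 3.14, 3.14].

### API

Orientations are given as a rotation vector (axis times angle).
In Python, from bench import sense, capture, get_calibration, close_job gives the robot as it stands.
- The arm moves only by the shell command python3 -m handwheel 'ROWS' [FORCE]. ROWS is a JSON object of lists of equal length, an entry for each row: "hand": the opening, from 0 (shut) to 1 (fully open); "xyz": the shift along the tool's x, y, z each as a share of 0.1 m, from -1 to 1, a list of three; "dr": the turn, a rotation vector about the tool's x, y, z each as a share of 8 degrees, from -1 to 1, a list of three. A call has 1 to 12 rows; each row shifts and turns the commanded pose from where the row before left it, along the tool's axes as they then stand; what a row does not reach is not made up. A row lasts 1/10 s, in which the tool goes at most 50 mm and 8.59 degrees, less where a joint would pass 70% of its speed; a pose out of reach is approached as far as the arm can. A call with a number of a shift or a turn outside -1 to 1 is refused whole. A call with a gripper value outside its range is refused whole. The fingers move at their own pace and stop on an object; FORCE is the grip in N (left out, the last holds). Time passes only in rows, so rows that do not move let the fingers close. It gives the time, the measured TCP pose, the force and the opening at its end, in the units of the state.
- sense(): the state, without advancing time (a new reading comes with each control period).
- capture(name): name is "scene" or "top"; returns the picture (384x512x3 uint8, red, green, blue); there is no depth.
- get_calibration(name): a dict with "fx", "fy", "cx", "cy" (pixels), "T" (4x4, takes a point from camera to world coordinates). Camera axes: x right, y up, looking along -z (the intrinsics and any distortion apply to the point x, -y, -z); pixel columns grow to the right and rows downward; lengths in m; the calibration is good to about 2 mm. A picture is of the moment at which its call begins. get_calibration takes no time and is no camera call.
- close_job(): hands the job in, once; it reports no verdict.
The state is a dict: "clock": time; "joint_pos": joint angles; "qd": joint speeds; "effort": joint torques, N m; "ee_pos": TCP position; "eef_rot": TCP orientation; "wrist_force": force on the tool from outside, world axes, zero at the start; "ft_torque": the same for the moment, N m; "opening": opening from 0.0 (shut) to 1.0 (fully open).
Only numpy, scipy, OpenCV 4.12 (cv2) and the standard library are available. Lean on these libraries where they do the work, as an engineer would, in place of code of your own. Each camera call takes 0.05 s, during which the arm holds its last target.

## Working session

There is one attempt and no reset: what is moved stays moved. The work goes in short steps, Python scripts to look and compute and a shell command to move; the robot and the scene stay as the last step left them, time stands still between calls to the robot, and variables do not carry over. Pictures are saved under pics/ and viewed, and the job is handed in when it is done.

```bash
ls; mkdir -p pics; python3 - <<'E'
from bench import *
import cv2
print(sense())
for n in("scene","top"):
    c=get_calibration(n);print(n,c)
    im=capture(n);cv2.imwrite(f"pics/{n}0.png",im[:,:,::-1])
E
```

```text
pics
{'clock': 0.0, 'joint_pos': array([-1.01239251e+00,  3.85556894e-01,  6.63593869e-03, -5.18361289e-04,
       -1.19401784e+00, -2.58612267e-01]), 'qd': array([-1.31043618e-03,  8.72132291e-04, -1.42282969e-03, -1.55655930e-05,
        9.67950003e-05,  2.16810901e-03]), 'effort': array([-9.63052230e-05, -3.92285371e+01,  1.88396412e+01,  4.18624789e+00,
       -4.74548302e-03,  5.24226976e-06]), 'ee_pos': array([ 0.18443187, -0.59655291,  0.23022248]), 'eef_rot': array([-1.55581434, -0.23475474,  0.23539886]), 'wrist_force': array([-0.10125297,  0.78794635,  0.70980371]), 'ft_torque': array([-0.05976791,  0.07013601,  0.0058986 ]), 'opening': 1.0001460498185353}
scene {'fx': 489.54840783608444, 'fy': 489.54840783608444, 'cx': 255.20074373326568, 'cy': 183.61900088739262, 'T': array([[ 0.4716633 , -0.72633093,  0.49997711,  1.20040634],
       [ 0.88170394,  0.38109647, -0.27814322, -0.42667111],
       [ 0.01148451,  0.57202174,  0.82015806,  1.12890578],
       [ 0.        ,  0.        ,  0.        ,  1.        ]])}
top {'fx': 373.8937703833636, 'fy': 373.8937703833636, 'cx': 252.11036345566734, 'cy': 192.48266766602535, 'T': array([[-0.02502667,  0.98367196, -0.17822215,  0.40274934],
       [-0.99922713, -0.03002004, -0.02537586, -0.07086523],
       [-0.03031176,  0.17744934,  0.98366302,  1.02761099],
       [ 0.        ,  0.        ,  0.        ,  1.        ]])}
```

View pics/scene0.png

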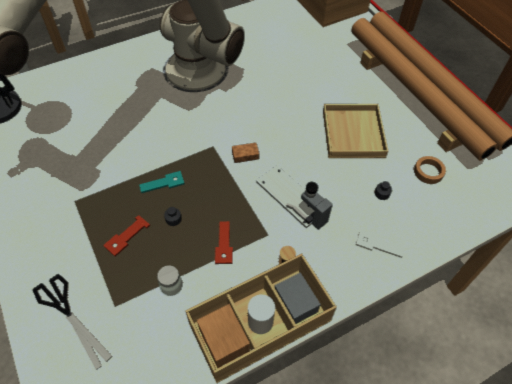

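View pics/top0.png

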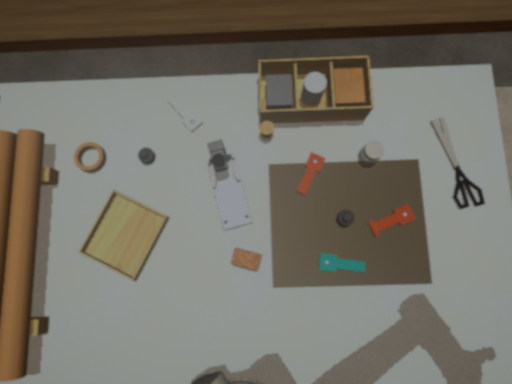

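```bash
cat > h.py <<'E'
import numpy as np, cv2
from bench import *
def p2w(n,u,v,z):
    c=get_calibration(n);T=np.array(c['T'])
    d=T[:3,:3]@np.array([(u-c['cx'])/c['fx'],-(v-c['cy'])/c['fy'],-1.])
    o=T[:3,3];return o+d*(z-o[2])/d[2]
def w2p(n,p):
    c=get_calibration(n);T=np.array(c['T'])
    q=T[:3,:3].T@(np.array(p)-T[:3,3])
    return c['cx']+c['fx']*q[0]/-q[2], c['cy']-c['fy']*q[1]/-q[2]
def crop(im,u0,v0,u1,v1,s,f):
    cv2.imwrite(f,cv2.resize(im[v0:v1,u0:u1,::-1] if False else im[v0:v1,u0:u1],None,fx=s,fy=s,interpolation=cv2.INTER_CUBIC))
E
python3 - <<'E'
from h import *
t=cv2.imread('pics/top0.png');s=cv2.imread('pics/scene0.png')
crop(t,270,140,430,285,5,'pics/c1.png')
crop(t,75,90,275,280,4-1,'pics/c2.png')
crop(t,190,130,270,240,5,'pics/c2b.png')
crop(s,80,160,280,300,4,'pics/c3.png')
crop(s,220,90,410,270,3,'pics/c4.png')
E
```

```text
(no output)
```

View pics/c1.png

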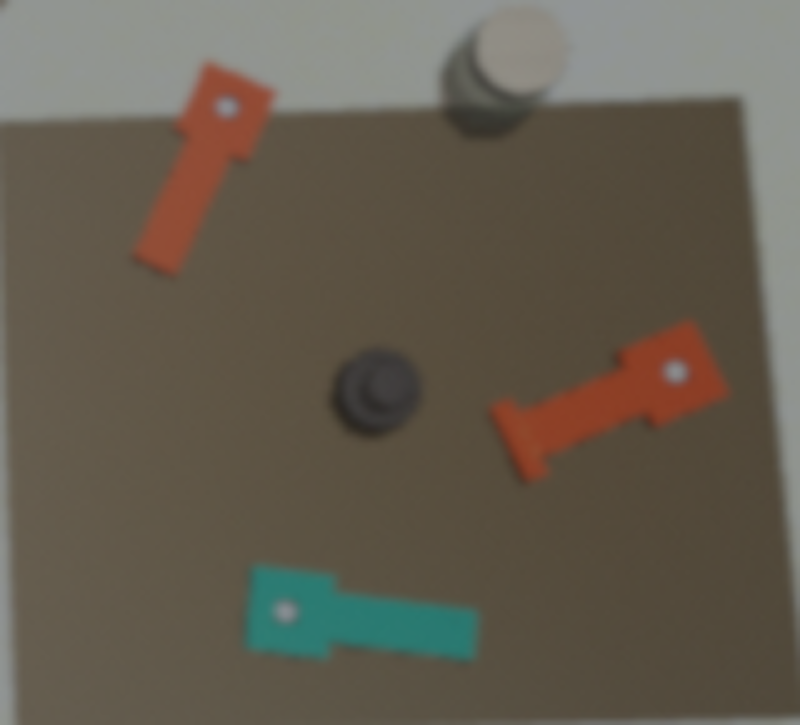

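View pics/c2.png

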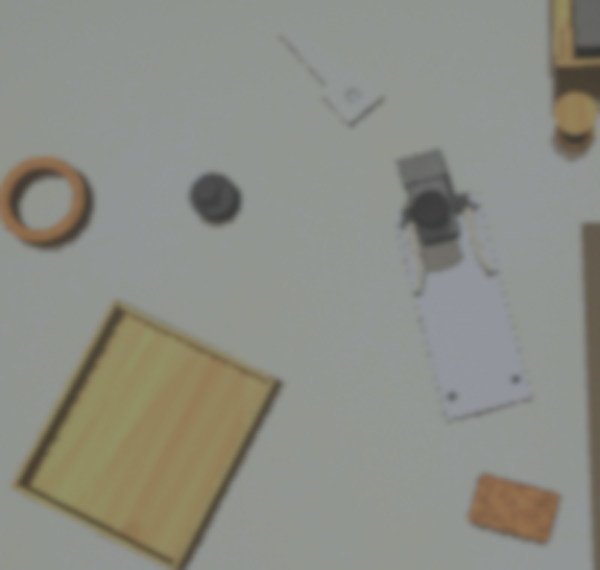

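View pics/c2b.png

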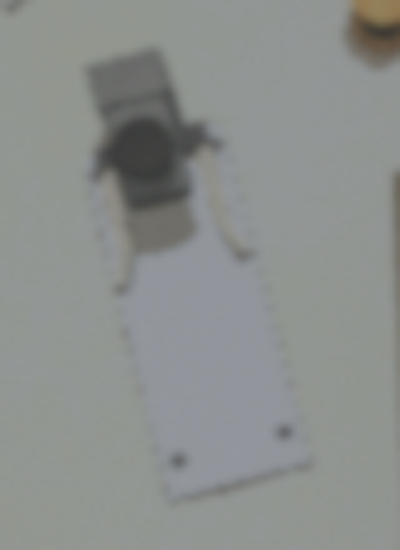

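View pics/c3.png

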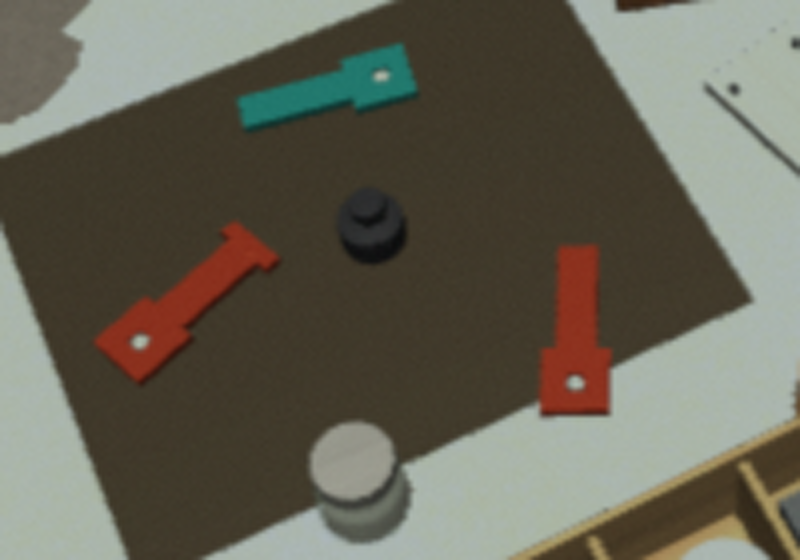

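View pics/c4.png

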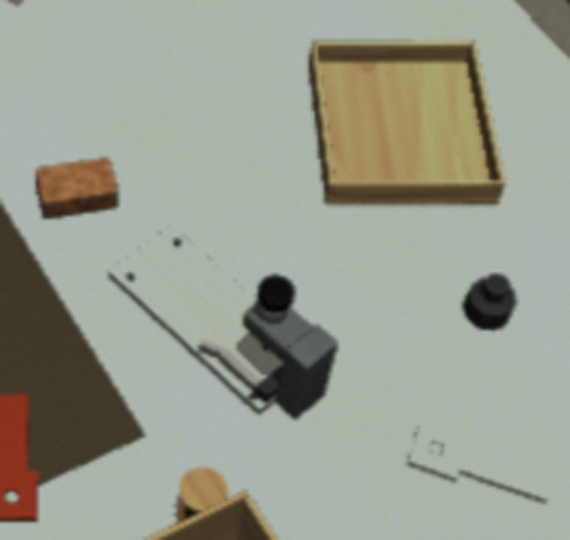

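```bash
python3 - <<'E'
from h import *
np.set_printoptions(precision=4,suppress=True)
def C(n,u,v,s,o,z): return p2w(n,(u+.5)/s-.5+o[0],(v+.5)/s-.5+o[1],z)
t1=((270,140));t3=(80,160)
def pr(l,a,b):
    d=b-a;print(l,a,b,'len',np.linalg.norm(d[:2]),'ang',np.degrees(np.arctan2(d[1],d[0])))
z=.008
pr('b1 top tail->spot',C('top',155,266,5,t1,z),C('top',227,107,5,t1,z))
pr('b1 scn',C('scene',577,247,4,t3,z),C('scene',575,382,4,t3,z))
pr('b3 top',C('top',508,443,5,t1,z),C('top',675,371,5,t1,z))
pr('b3 scn',C('scene',255,245,4,t3,z),C('scene',140,342,4,t3,z))
o=(190,130)
a=C('top',170,502,5,o,.012);b=C('top',312,463,5,o,.012);print('plate w',np.linalg.norm(a-b))
k=C('top',143,148,5,o,.122);pr('jig top',(a+b)/2,k)
print(C('top',143,148,5,o,.122))
o=(220,90)
a=C('scene',110,272,3,o,.012);b=C('scene',167,230,3,o,.012);print('plate w',np.linalg.norm(a-b))
k=C('scene',277,290,3,o,.122);pr('jig scn',(a+b)/2,k)
c=C('scene',262,411,3,o,.006);pr('plate edge scn',C('scene',110,274,3,o,.006),c)
o=(75,90)
P=[C('top',*q,3,o,.032) for q in((118,302),(281,382),(182,568),(16,486))]
for i in range(4): pr('tray',P[i],P[(i+1)%4])
print(np.mean(P,0))
o=(220,90)
P=[C('scene',*q,3,o,.032) for q in((313,42),(475,42),(503,184),(325,186))]
for i in range(4): pr('tray',P[i],P[(i+1)%4])
print(np.mean(P,0))
for q,z in (((345,218),.0),):print('weight',p2w('top',*q,z))
print('sander',p2w('top',247,259,.03),'w2',p2w('top',147,156,0), 'jar',p2w('top',372,158,0),'spool',p2w('top',267,129,.05))
E
```

```text
b1 top tail->spot [ 0.5825 -0.1784  0.008 ] [ 0.6717 -0.2229  0.008 ] len 0.09964785752666093 ang -26.526935677797415
b1 scn [ 0.586  -0.1774  0.008 ] [ 0.6743 -0.222   0.008 ] len 0.09886254148988771 ang -26.781771439495525
b3 top [ 0.4797 -0.3636  0.008 ] [ 0.5162 -0.4564  0.008 ] len 0.09972505055831966 ang -68.56622833942605
b3 scn [ 0.4856 -0.3649  0.008 ] [ 0.5191 -0.4554  0.008 ] len 0.0964747923992593 ang -69.66495186191693
plate w 0.08004962010501364
jig top [ 0.4951 -0.0034  0.012 ] [0.6543 0.0355 0.122 ] len 0.1639102585441071 ang 13.732190332378858
[0.6543 0.0355 0.122 ]
plate w 0.07338787330773154
jig scn [ 0.5022 -0.0042  0.012 ] [0.6599 0.0368 0.122 ] len 0.163003034441714 ang 14.563449680296621
plate edge scn [ 0.5094 -0.0388  0.006 ] [0.7015 0.0099 0.006 ] len 0.19813211982416187 ang 14.222873607901722
tray [0.6007 0.3332 0.032 ] [0.5229 0.1822 0.032 ] len 0.1698962560730758 ang -117.23067689485656
tray [0.5229 0.1822 0.032 ] [0.362  0.2669 0.032 ] len 0.18188438787834318 ang 152.24568837874924
tray [0.362  0.2669 0.032 ] [0.4367 0.4182 0.032 ] len 0.16872746646903608 ang 63.70864764369166
tray [0.4367 0.4182 0.032 ] [0.6007 0.3332 0.032 ] len 0.1846434380378843 ang -27.37676298103102
[0.4806 0.3001 0.032 ]
tray [0.3649 0.2757 0.032 ] [0.4423 0.4243 0.032 ] len 0.1675470618610454 ang 62.494843058145165
tray [0.4423 0.4243 0.032 ] [0.6075 0.3359 0.032 ] len 0.18733974928822666 ang -28.155093874829667
tray [0.6075 0.3359 0.032 ] [0.5302 0.183  0.032 ] len 0.17131402383233554 ang -116.79929899961041
tray [0.5302 0.183  0.032 ] [0.3649 0.2757 0.032 ] len 0.18952935632616158 ang 150.71729983503235
[0.4862 0.3047 0.032 ]
weight [ 0.5102 -0.297   0.    ]
sander [ 0.4063 -0.0272  0.03  ] w2 [0.7045 0.2546 0.    ] jar [ 0.6772 -0.3841  0.    ] spool [ 0.7552 -0.0908  0.05  ]
```

```bash
cat >> h.py <<'E'
from scipy.spatial.transform import Rotation as Ro
np.set_printoptions(precision=4,suppress=True)
def st():
    s=sense();R=Ro.from_rotvec(s['eef_rot']).as_matrix()
    print('t',round(s['clock'],2),'pos',s['ee_pos'],'xyaw',round(np.degrees(np.arctan2(R[1,0],R[0,0])),2),'tilt',R[2],'F',s['wrist_force'],'M',s['ft_torque'],'op',round(s['opening'],3),'j1,6',s['joint_pos'][[0,5]])
    return s,R
def go(x,y,z,yaw=None):
    """print turn about tool y (deg, shares) then tool-frame shift shares after turning so that tool x points to yaw (deg)"""
    s,R=st();p=s['ee_pos']
    if yaw is not None:
        # level target: tool y down
        c,si=np.cos(np.radians(yaw)),np.sin(np.radians(yaw))
        X=np.array([c,si,0]);Y=np.array([0,0,-1.]);Rt=np.c_[X,Y,np.cross(X,Y)]
        rv=np.degrees(Ro.from_matrix(R.T@Rt).as_rotvec());print('turn deg',rv,'shares',rv/8)
        R=Rt
    d=R.T@(np.array([x,y,z])-p);print('shift shares',d/0.1)
E
python3 - <<'E'
from h import *
st()
for y in(-26.6,153.4):go(.6104-.009,-.191+.0045,.15,y)
E
```

```text
t 0.1 pos [ 0.1844 -0.5966  0.2303] xyaw 17.17 tilt [-0.0001 -1.      0.002 ] F [-0.1688 -0.2762  0.1155] M [0.024  0.0527 0.0692] op 1.001 j1,6 [-1.0124 -0.2586]
t 0.1 pos [ 0.1844 -0.5966  0.2303] xyaw 17.17 tilt [-0.0001 -1.      0.002 ] F [-0.1688 -0.2762  0.1155] M [0.024  0.0527 0.0692] op 1.001 j1,6 [-1.0124 -0.2586]
turn deg [-0.1036 43.7673 -0.0498] shares [-0.0129  5.4709 -0.0062]
shift shares [1.8919 0.8032 5.5343]
t 0.1 pos [ 0.1844 -0.5966  0.2303] xyaw 17.17 tilt [-0.0001 -1.      0.002 ] F [-0.1688 -0.2762  0.1155] M [0.024  0.0527 0.0692] op 1.001 j1,6 [-1.0124 -0.2586]
turn deg [  -0.0623 -136.2326    0.1295] shares [ -0.0078 -17.0291   0.0162]
shift shares [-1.8919  0.8032 -5.5343]
```

```bash
python3 -m handwheel '{"hand":[1,1,1,1,0.6,0.6],"xyz":[[0,0,0],[0,0,0],[0,0,0],[0,0,0],[0,0,0],[0,0,0]],"dr":[[0,1,0],[0,1,0],[0,1,0],[0,1,0],[0,1,0],[0,0.47,0]]}' 40
python3 -m handwheel '{"hand":[0.6,0.6,0.6,0.6,0.6,0.6,0.6,0.6,0.6,0.6,0.6,0.6],"xyz":[[0.14,0,0.4],[0.14,0,0.4],[0.14,0,0.4],[0.14,0,0.4],[0.14,0,0.4],[0.14,0,0.4],[0.14,0,0.4],[0.14,0,0.4],[0.14,0,0.4],[0.14,0,0.4],[0.14,0,0.4],[0.14,0,0.4]],"dr":[[0,0,0],[0,0,0],[0,0,0],[0,0,0],[0,0,0],[0,0,0],[0,0,0],[0,0,0],[0,0,0],[0,0,0],[0,0,0],[0,0,0]]}'
python3 - <<'E'
from h import *
go(.6014,-.1865,.12,-26.6)
E
```

```text
clock: 0.7
ee_pos: [0.1845, -0.5968, 0.2307]
eef_rot: [-1.538, 0.368, -0.366]
wrist_force: [-0.5, 0.0, -0.4]
opening: 0.691
clock: 1.9
ee_pos: [0.5504, -0.2415, 0.2309]
eef_rot: [-1.54, 0.364, -0.363]
wrist_force: [0.2, -1.0, 0.1]
opening: 0.595
t 1.9 pos [ 0.5504 -0.2415  0.2309] xyaw -26.58 tilt [-0.0008 -1.     -0.0001] F [ 0.2427 -1.0349  0.1469] M [-0.1054 -0.0443  0.0263] op 0.595 j1,6 [-0.1444 -1.8901]
turn deg [ 0.0055  0.024  -0.0485] shares [ 0.0007  0.003  -0.0061]
shift shares [0.2098 1.1093 0.7198]
```

```bash

python3 -m handwheel '{"hand":[0.6,0.6,0.6,0.6,0.6,0.6,0.6],"xyz":[[0.07,0,0.24],[0.07,0,0.24],[0.07,0.3,0.24],[0,0.4,0],[0,0.4,0],[0,0.4,0],[0,0,0]],"dr":[[0,0,0],[0,0,0],[0,0,0],[0,0,0],[0,0,0],[0,0,0],[0,0,0]]}'
python3 - <<'E'
from h import *
s,R=st()
im=capture('scene')[:,:,::-1];crop(im,140,140,300,280,5,'pics/a1.png')
im=capture('top')[:,:,::-1];crop(im,230,110,390,230,5,'pics/a2.png')
p=s['ee_pos'];print(w2p('scene',p),w2p('top',p))
E
```

```text
clock: 2.6
ee_pos: [0.5958, -0.1872, 0.0747]
eef_rot: [-1.541, 0.376, -0.354]
wrist_force: [-1.6, -0.7, -0.6]
opening: 0.603
t 2.6 pos [ 0.5958 -0.1872  0.0747] xyaw -26.66 tilt [-0.0136 -0.9999 -0.0042] F [-1.6485 -0.6502 -0.5613] M [0.0326 0.1013 0.0502] op 0.603 j1,6 [-0.0465 -1.9881]
(np.float64(221.02749283764805), np.float64(212.44246309928954)) (np.float64(306.2464036163642), np.float64(183.10023989139214))
```

View pics/a1.png

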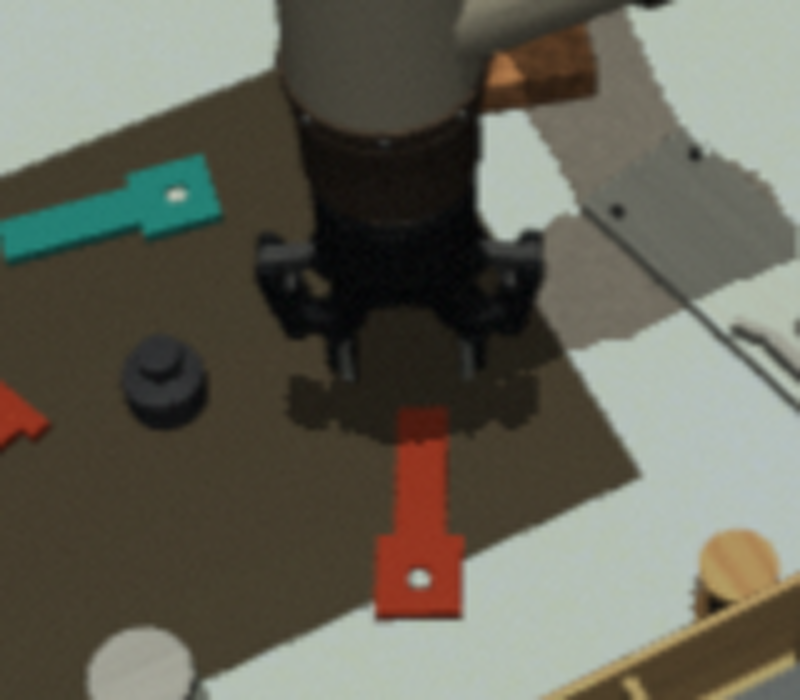

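View pics/a2.png

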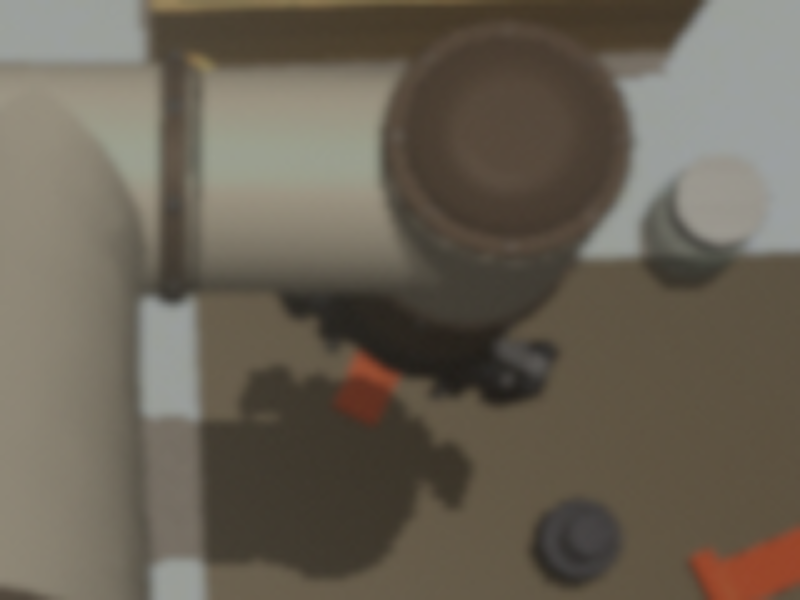

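```bash

python3 -m handwheel '{"hand":[0.6,0.6],"xyz":[[0,0,0],[0,0,0]],"dr":[[0,0,0],[0,0,0]]}'
python3 - <<'E'
from h import *
go(.604,-.187,.02,-26.6)
s=sense()
im=capture('scene')[:,:,::-1];crop(im,180,180,260,280,7,'pics/a3.png')
p=s['ee_pos'];print(w2p('scene',p),w2p('scene',p+[0,0,.005]))
E
```

```text
clock: 2.9
ee_pos: [0.6022, -0.1883, 0.084]
eef_rot: [-1.539, 0.36, -0.368]
wrist_force: [0.8, -0.4, -0.5]
opening: 0.6
t 2.9 pos [ 0.6022 -0.1883  0.084 ] xyaw -26.57 tilt [ 0.0047 -1.      0.0016] F [ 0.8358 -0.4406 -0.4693] M [-0.0235 -0.0246  0.0207] op 0.6 j1,6 [-0.0468 -1.9881]
turn deg [-0.0945  0.0285  0.2675] shares [-0.0118  0.0036  0.0334]
shift shares [0.0101 0.6405 0.0192]
(np.float64(221.58501336288668), np.float64(212.59971524129423)) (np.float64(221.49493193176528), np.float64(211.5479291059633))
```

View pics/a3.png

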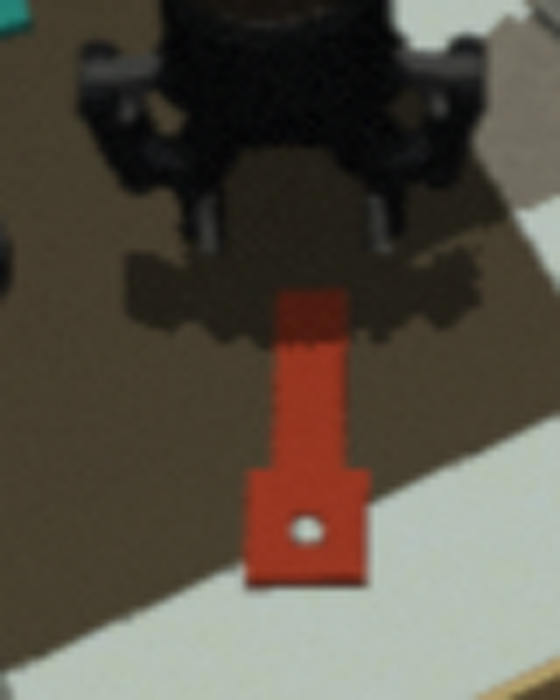

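```bash

python3 -m handwheel '{"hand":[0.6,0.6,0.6,0.6,0.6,0.6,0.6,0.6],"xyz":[[0.01,0.2,0.02],[0,0.2,0],[0,0.15,0],[0,0.1,0],[0,0.08,0],[0,0.04,0],[0,0.03,0],[0,0,0]],"dr":[[0,0,0.03],[0,0,0],[0,0,0],[0,0,0],[0,0,0],[0,0,0],[0,0,0],[0,0,0]]}'
python3 - <<'E'
from h import *
st()
im=capture('scene')[:,:,::-1];crop(im,180,180,260,280,7,'pics/a4.png')
E
```

```text
clock: 3.75
ee_pos: [0.6023, -0.1866, 0.0014]
eef_rot: [-1.539, 0.367, -0.361]
wrist_force: [-0.5, -0.0, 0.3]
opening: 0.597
t 3.75 pos [ 0.6023 -0.1866  0.0014] xyaw -26.58 tilt [-0.0039 -1.      0.0001] F [-0.4924 -0.0402  0.3496] M [-0.0304  0.0016  0.0407] op 0.597 j1,6 [-0.045  -1.9878]
```

View pics/a4.png

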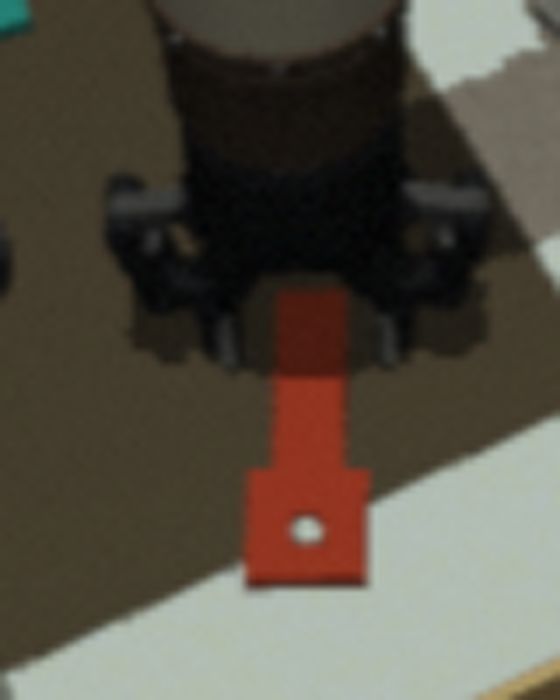

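```bash

python3 -m handwheel '{"hand":[0.4,0.3,0.1,0,0,0,0,0],"xyz":[[0,0,0],[0,0,0],[0,0,0],[0,0,0],[0,0,0],[0,0,0],[0,0,0],[0,0,0]],"dr":[[0,0,0],[0,0,0],[0,0,0],[0,0,0],[0,0,0],[0,0,0],[0,0,0],[0,0,0]]}' 60
python3 - <<'E'
from h import *
st()
E
python3 -m handwheel '{"hand":[0,0,0,0,0,0],"xyz":[[0,-0.05,0],[0,-0.1,0],[0,-0.2,0],[0,-0.25,0],[0,-0.2,0],[0,0,0]],"dr":[[0,0,0],[0,0,0],[0,0,0],[0,0,0],[0,0,0],[0,0,0]]}' 60
python3 - <<'E'
from h import *
st()
im=capture('scene')[:,:,::-1];crop(im,160,140,280,280,5,'pics/a5.png')
E
```

```text
clock: 4.6
ee_pos: [0.6026, -0.1866, 0.0021]
eef_rot: [-1.539, 0.366, -0.361]
wrist_force: [-0.9, 1.2, 5.7]
opening: 0.281
t 4.6 pos [ 0.6026 -0.1866  0.0021] xyaw -26.57 tilt [-0.0033 -1.      0.0002] F [-0.9242  1.2101  5.7248] M [ 0.2353  0.3577 -0.0608] op 0.281 j1,6 [-0.0449 -1.9878]
clock: 5.2
ee_pos: [0.6047, -0.1871, 0.0849]
eef_rot: [-1.539, 0.361, -0.366]
wrist_force: [-0.1, -0.6, -2.7]
opening: 0.277
t 5.2 pos [ 0.6047 -0.1871  0.0849] xyaw -26.55 tilt [ 0.0024 -1.      0.0022] F [-0.0529 -0.6168 -2.7105] M [ 0.0194 -0.0191 -0.0249] op 0.277 j1,6 [-0.0453 -1.9881]
```

View pics/a5.png

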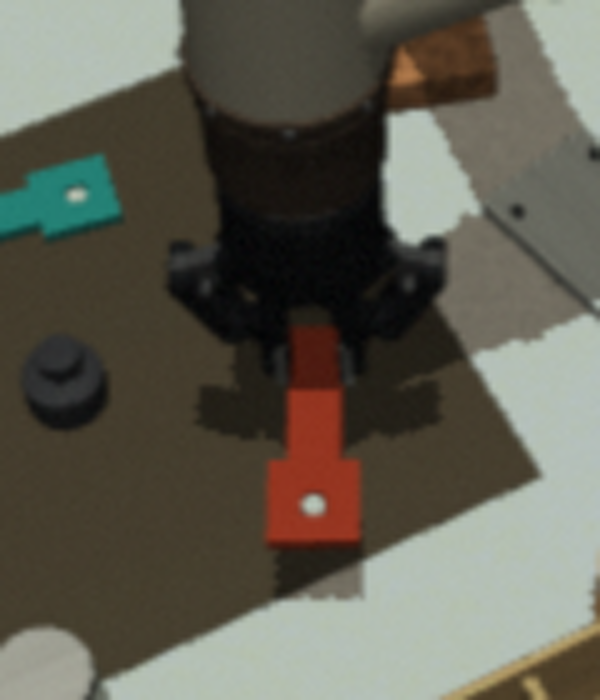

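```bash

python3 - <<'E'
from h import *
im=0
q=p2w('scene',160+313.5/5-.5,140+505.5/5-.5,.0905);s,R=st();print('spot rel tool',R.T@(q-s['ee_pos']))
go(.507,-.002,.08,14.2)
E
```

```text
t 5.25 pos [ 0.6033 -0.1868  0.0828] xyaw -26.59 tilt [-0.0013 -1.      0.0014] F [-0.2943 -0.2376 -1.0709] M [0.0018 0.1315 0.0672] op 0.278 j1,6 [-0.0453 -1.9881]
spot rel tool [ 0.0821 -0.0078  0.001 ]
t 5.25 pos [ 0.6033 -0.1868  0.0828] xyaw -26.59 tilt [-0.0013 -1.      0.0014] F [-0.2943 -0.2376 -1.0709] M [0.0018 0.1315 0.0672] op 0.278 j1,6 [-0.0453 -1.9881]
turn deg [ -0.1041 -40.7884  -0.0416] shares [-0.013  -5.0986 -0.0052]
shift shares [-0.4799  0.0279  2.0272]
```

```bash

python3 -m handwheel '{"hand":[0,0,0,0,0,0],"xyz":[[0,-0.1,0],[0,0,0],[0,0,0],[0,0,0],[0,0,0],[0,0,0]],"dr":[[0,-0.85,0],[0,-0.85,0],[0,-0.85,0],[0,-0.85,0],[0,-0.85,0],[0,-0.85,0]]}' 60
python3 -m handwheel '{"hand":[0,0,0,0,0,0,0,0,0,0],"xyz":[[-0.06,0,0.25],[-0.06,0,0.25],[-0.06,0,0.25],[-0.06,0,0.25],[-0.06,0,0.25],[-0.06,0,0.25],[-0.06,0.05,0.25],[-0.06,0.05,0.25],[0,0,0.02],[0,0,0]],"dr":[[0,0,0],[0,0,0],[0,0,0],[0,0,0],[0,0,0],[0,0,0],[0,0,0],[0,0,0],[0,0,0],[0,0,0]]}' 60
python3 - <<'E'
from h import *
go(.507,-.002,.03,14.2)
im=capture('scene')[:,:,::-1];crop(im,220,110,350,240,6,'pics/a6.png')
im=capture('top')[:,:,::-1];crop(im,180,120,300,240,6,'pics/a7.png')
E
```

```text
clock: 5.85
ee_pos: [0.6013, -0.1865, 0.0894]
eef_rot: [-1.558, -0.193, 0.204]
wrist_force: [-0.5, -0.7, -2.4]
opening: 0.281
clock: 6.85
ee_pos: [0.5057, -0.0025, 0.0812]
eef_rot: [-1.56, -0.192, 0.2]
wrist_force: [0.8, -0.0, -1.0]
opening: 0.277
t 6.85 pos [ 0.5057 -0.0025  0.0812] xyaw 14.29 tilt [-0.0051 -1.      0.0026] F [ 0.7545 -0.0181 -0.9955] M [-0.0104  0.0575 -0.0307] op 0.277 j1,6 [ 0.3148 -1.6329]
turn deg [-0.1493  0.0945 -0.2943] shares [-0.0187  0.0118 -0.0368]
shift shares [0.0138 0.512  0.0014]
```

View pics/a6.png

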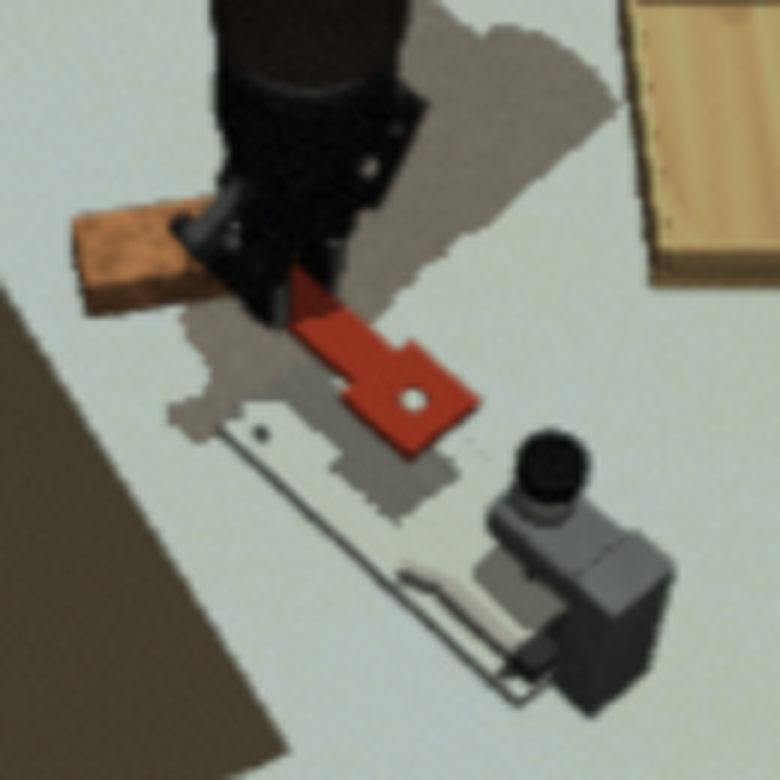

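View pics/a7.png

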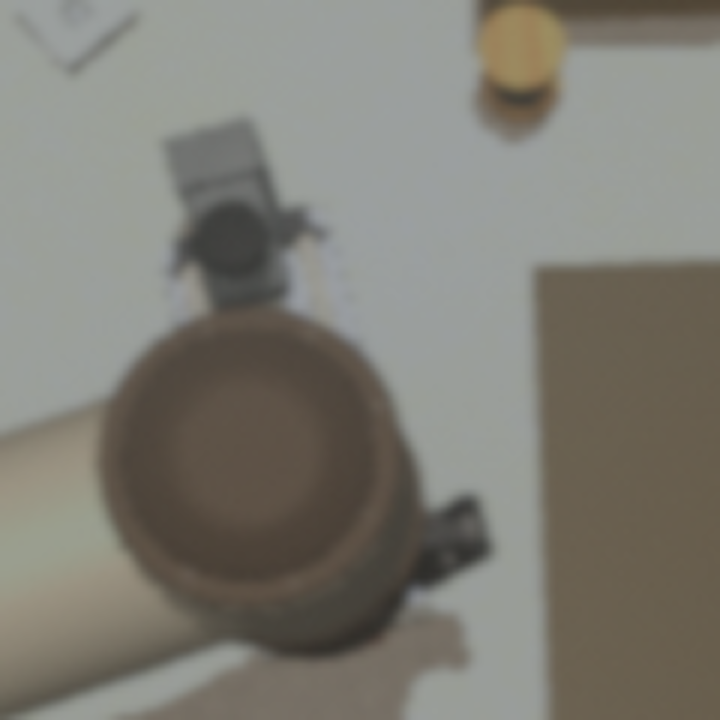

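```bash

python3 -m handwheel '{"hand":[0,0,0,0,0,0],"xyz":[[0.01,0.2,0],[0,0.2,0],[0,0.12,0],[0,0.07,0],[0,0.03,0],[0,0,0]],"dr":[[0,0,0],[0,0,0],[0,0,0],[0,0,0],[0,0,0],[0,0,0]]}' 60
python3 - <<'E'
from h import *
go(.507,-.002,.0155,14.2)
im=capture('scene')[:,:,::-1];crop(im,220,110,350,240,6,'pics/a8.png')
E
```

```text
clock: 7.55
ee_pos: [0.5074, -0.0025, 0.02]
eef_rot: [-1.56, -0.192, 0.197]
wrist_force: [0.2, 1.0, -0.8]
opening: 0.278
t 7.55 pos [ 0.5074 -0.0025  0.02  ] xyaw 14.21 tilt [-0.0031 -1.      0.0026] F [ 0.1891  0.9697 -0.8124] M [-0.0204  0.1377 -0.0129] op 0.278 j1,6 [ 0.3137 -1.6324]
turn deg [-0.1513  0.0057 -0.1796] shares [-0.0189  0.0007 -0.0225]
shift shares [-0.0024  0.0449  0.0057]
```

View pics/a8.png

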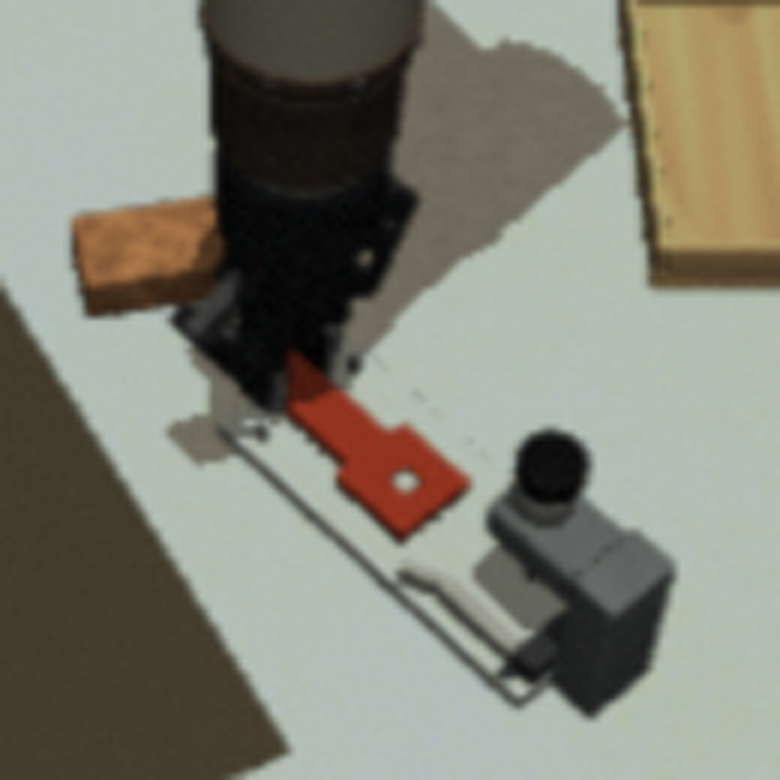

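```bash

python3 - <<'E'
from h import *
f=lambda u,v,z:p2w('scene',220+(u+.5)/6-.5,110+(v+.5)/6-.5,z)
s=f(405,481,.026);k=f(550,462,.122)
a=f(222,430,.012);b=f(520,702,.012)
d=(b-a)[:2];L=np.linalg.norm(d);d/=L;n=np.array([-d[1],d[0]])
print('edge ang',np.degrees(np.arctan2(d[1],d[0])),L,'spot lat',n@(s-a)[:2],'knob lat',n@(k-a)[:2],'spot->knob',d@(k-s)[:2],'knob',k)
x=np.array([np.cos(np.radians(14.2)),np.sin(np.radians(14.2))]);y=np.array([-x[1],x[0]])
print('spot to knob lat @14.2',y@(k-s)[:2],x@(k-s)[:2])
h1=f(260,432,.012);h2=f(352,364,.012);m=(h1+h2)/2;print('holes mid->knob ang',np.degrees(np.arctan2(*(k-m)[1::-1])),np.linalg.norm((h1-h2)))
E
```

```text
edge ang 13.86112450802357 0.19448652787568688 spot lat 0.036471072239897595 knob lat 0.038317370997891564 spot->knob 0.07594709292726042 knob [0.6597 0.0347 0.122 ]
spot to knob lat @14.2 0.001397080527774378 0.07595668442740647
holes mid->knob ang 12.406139006778817 0.05915858717452736
```

```bash

python3 -m handwheel '{"hand":[0,0,0,0,0],"xyz":[[0,0.02,0.01],[0,0.015,0],[0,0.01,0],[0,0,0],[0,0,0]],"dr":[[0,0,0],[0,0,0],[0,0,0],[0,0,0],[0,0,0]]}' 60
python3 - <<'E'
from h import *
st()
E
python3 -m handwheel '{"hand":[0,0,0,0,0],"xyz":[[0.1,0,0],[0.1,0,0],[0.1,0,0],[0.05,0,0],[0,0,0]],"dr":[[0,0,0],[0,0,0],[0,0,0],[0,0,0],[0,0,0]]}' 60
python3 - <<'E'
from h import *
st()
im=capture('scene')[:,:,::-1];crop(im,220,110,350,240,6,'pics/a9.png')
E
```

```text
clock: 8.1
ee_pos: [0.5069, -0.0013, 0.0156]
eef_rot: [-1.56, -0.192, 0.197]
wrist_force: [0.7, 0.9, -1.4]
opening: 0.276
t 8.1 pos [ 0.5069 -0.0013  0.0156] xyaw 14.22 tilt [-0.003  -1.      0.0027] F [ 0.7491  0.8538 -1.4236] M [-0.0493  0.0819  0.0055] op 0.276 j1,6 [ 0.3163 -1.6344]
clock: 8.6
ee_pos: [0.5418, 0.0075, 0.0153]
eef_rot: [-1.56, -0.193, 0.197]
wrist_force: [-0.4, -0.7, -1.0]
opening: 0.274
t 8.6 pos [0.5418 0.0075 0.0153] xyaw 14.22 tilt [-0.0026 -1.      0.0027] F [-0.3671 -0.7487 -1.0363] M [-0.0399  0.0843  0.0301] op 0.274 j1,6 [ 0.3116 -1.6302]
```

View pics/a9.png

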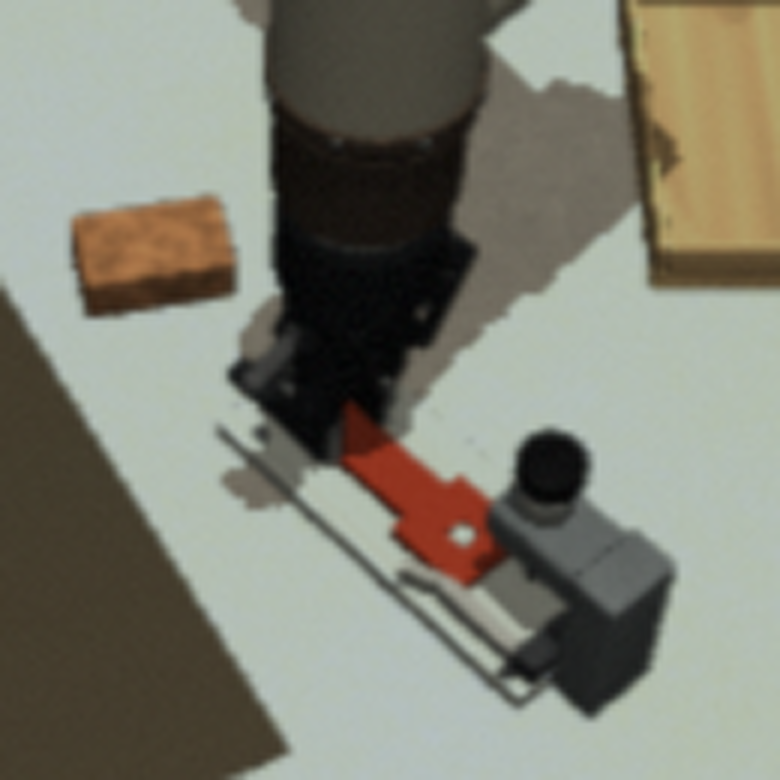

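```bash

python3 -m handwheel '{"hand":[0,0,0,0,0,0],"xyz":[[0.08,0.003,0],[0.08,0.003,0],[0.08,0,0],[0.04,0,0],[0.02,0,0],[0,0,0]],"dr":[[0,0,0],[0,0,0],[0,0,0],[0,0,0],[0,0,0],[0,0,0]]}' 60
python3 - <<'E'
from h import *
st()
E
python3 -m handwheel '{"hand":[0,0,0,0],"xyz":[[0.02,0,0],[0.02,0,0],[0.02,0,0],[0,0,0]],"dr":[[0,0,0],[0,0,0],[0,0,0],[0,0,0]]}' 60
python3 - <<'E'
from h import *
st()
E
```

```text
clock: 9.25
ee_pos: [0.5701, 0.0147, 0.0147]
eef_rot: [-1.56, -0.192, 0.197]
wrist_force: [0.1, -0.3, -1.1]
opening: 0.276
t 9.25 pos [0.5701 0.0147 0.0147] xyaw 14.22 tilt [-0.0029 -1.      0.0027] F [ 0.1435 -0.2712 -1.0903] M [-0.0129 -0.0712  0.0353] op 0.276 j1,6 [ 0.3082 -1.6271]
clock: 9.65
ee_pos: [0.576, 0.0162, 0.0147]
eef_rot: [-1.56, -0.192, 0.197]
wrist_force: [-0.9, 0.1, -1.0]
opening: 0.282
t 9.65 pos [0.576  0.0162 0.0147] xyaw 14.22 tilt [-0.0027 -1.      0.0027] F [-0.9127  0.1205 -0.998 ] M [-0.0038  0.0191 -0.0491] op 0.282 j1,6 [ 0.3075 -1.6265]
```

```bash

for i in 1 2 3; do echo; done
python3 -m handwheel '{"hand":[0,0,0],"xyz":[[0.02,0,0],[0.02,0,0],[0,0,0]],"dr":[[0,0,0],[0,0,0],[0,0,0]]}' 60
python3 -m handwheel '{"hand":[0,0,0],"xyz":[[0.02,0,0],[0.02,0,0],[0,0,0]],"dr":[[0,0,0],[0,0,0],[0,0,0]]}' 60
```

```text
clock: 9.95
ee_pos: [0.58, 0.0172, 0.0147]
eef_rot: [-1.56, -0.192, 0.197]
wrist_force: [0.6, -0.2, -1.5]
opening: 0.277
clock: 10.25
ee_pos: [0.5808, 0.0174, 0.0141]
eef_rot: [-1.56, -0.187, 0.202]
wrist_force: [-4.8, -0.4, 2.3]
opening: 0.275
```

```bash

python3 -m handwheel '{"hand":[0,0,0],"xyz":[[0.02,0,0],[0,0,0],[0,0,0]],"dr":[[0,0,0],[0,0,0],[0,0,0]]}' 60
python3 - <<'E'
from h import *
st()
im=capture('scene')[:,:,::-1];crop(im,220,110,350,240,6,'pics/a10.png')
E
```

```text
clock: 10.55
ee_pos: [0.5808, 0.0174, 0.0141]
eef_rot: [-1.561, -0.183, 0.205]
wrist_force: [-8.5, -0.3, 5.5]
opening: 0.278
t 10.55 pos [0.5808 0.0174 0.0141] xyaw 14.16 tilt [-0.0133 -0.9999  0.0031] F [-8.5491 -0.2608  5.5404] M [-0.067  2.479 -0.029] op 0.278 j1,6 [ 0.3065 -1.6255]
```

View pics/a10.png

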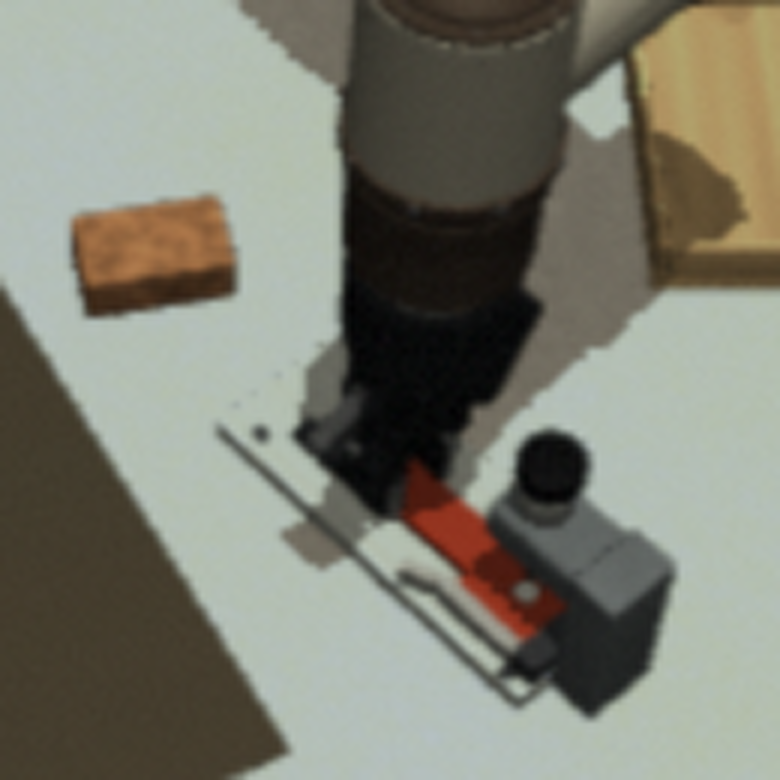

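```bash

python3 -m handwheel '{"hand":[0,0,0.4,0.5,0.5,0.5],"xyz":[[-0.04,0,0],[0,0,0],[0,0,0],[0,0,0],[0,0,0],[0,0,0]],"dr":[[0,0,0],[0,0,0],[0,0,0],[0,0,0],[0,0,0],[0,0,0]]}' 60
python3 -m handwheel '{"hand":[0.5,0.5,0.5,0.5,0.5,0.5,0.5],"xyz":[[0,-0.05,0],[0,-0.15,0],[0,-0.3,0],[0,-0.3,0],[0,-0.3,0],[0,-0.2,0],[0,0,0]],"dr":[[0,0,0],[0,0,0],[0,0,0],[0,0,0],[0,0,0],[0,0,0],[0,0,0]]}'
python3 - <<'E'
from h import *
go(.659,.0360,.135,14.2)
im=capture('scene')[:,:,::-1];crop(im,220,110,350,240,6,'pics/a11.png')
E
```

```text
clock: 11.2
ee_pos: [0.5821, 0.0177, 0.0149]
eef_rot: [-1.56, -0.193, 0.197]
wrist_force: [-0.5, 0.1, -0.1]
opening: 0.501
clock: 11.9
ee_pos: [0.5842, 0.0177, 0.1488]
eef_rot: [-1.559, -0.199, 0.192]
wrist_force: [0.5, -0.4, -0.2]
opening: 0.497
t 11.9 pos [0.5842 0.0177 0.1488] xyaw 14.26 tilt [ 0.0051 -1.      0.0023] F [ 0.4529 -0.3748 -0.1617] M [-0.0304 -0.0128 -0.0439] op 0.497 j1,6 [ 0.3062 -1.6268]
turn deg [-0.1306  0.0559  0.2902] shares [-0.0163  0.007   0.0363]
shift shares [ 0.77    0.1378 -0.0063]
```

View pics/a11.png

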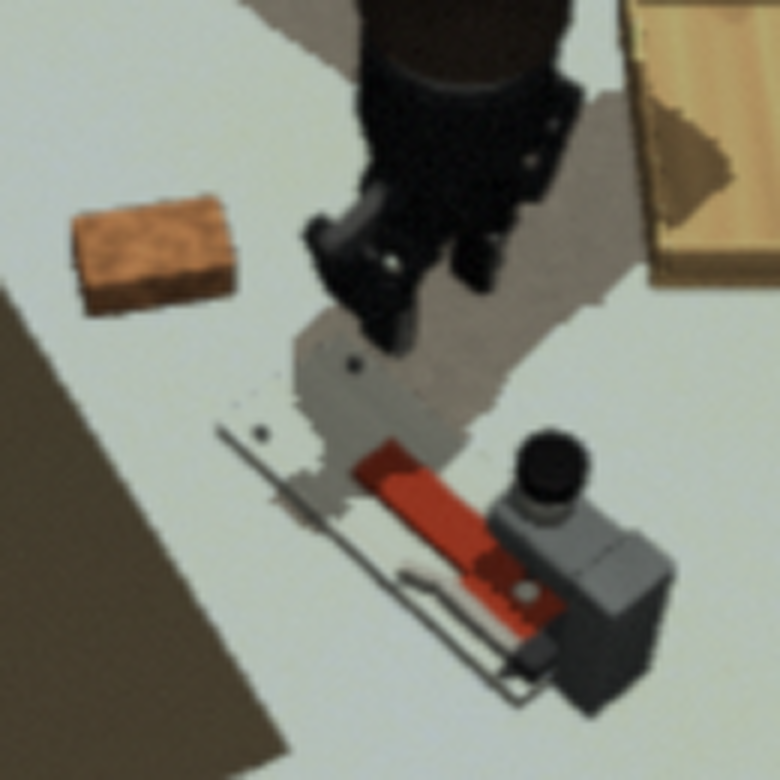

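```bash

python3 -m handwheel '{"hand":[0,0,0,0,0,0,0],"xyz":[[0,0,0],[0.2,0,0],[0.25,0,0],[0.2,0,0],[0.12,0.08,0],[0,0.06,0],[0,0,0]],"dr":[[0,0,0],[0,0,0],[0,0,0],[0,0,0],[0,0,0],[0,0,0],[0,0,0]]}' 60
python3 - <<'E'
from h import *
go(.659,.0362,.122,14.2)
im=capture('scene')[:,:,::-1];crop(im,220,80,350,210,6,'pics/a12.png')
E
```

```text
clock: 12.65
ee_pos: [0.6545, 0.0359, 0.1275]
eef_rot: [-1.56, -0.187, 0.202]
wrist_force: [0.1, -0.4, 0.2]
opening: -0.002
t 12.65 pos [0.6545 0.0359 0.1275] xyaw 14.19 tilt [-0.009  -1.      0.0033] F [ 0.12   -0.4361  0.1687] M [ 0.0507 -0.0394 -0.0333] op -0.002 j1,6 [ 0.2993 -1.6202]
turn deg [-0.1872 -0.0148 -0.5147] shares [-0.0234 -0.0019 -0.0643]
shift shares [ 0.0444  0.0549 -0.0078]
```

View pics/a12.png

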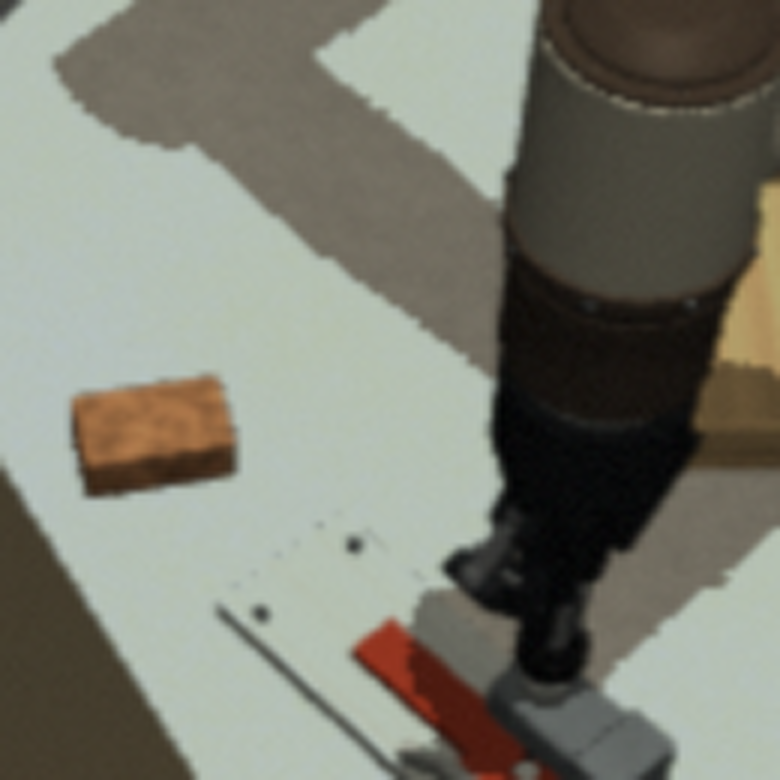

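```bash

python3 -m handwheel '{"hand":[0,0,0,0],"xyz":[[0,0,0],[0,0,0],[0,0.02,0],[0,0,0]],"dr":[[0,0,0],[0,0,0],[0,0,0],[0,0,0]]}'
python3 - <<'E'
from h import *
go(.659,.0362,.122,14.2)
E
```

```text
clock: 13.1
ee_pos: [0.6563, 0.0362, 0.1286]
eef_rot: [-1.56, -0.192, 0.197]
wrist_force: [-0.6, 0.1, -0.2]
opening: 0.004
t 13.1 pos [0.6563 0.0362 0.1286] xyaw 14.21 tilt [-0.0031 -1.      0.0029] F [-0.6258  0.1169 -0.1603] M [ 0.0003 -0.0016  0.0132] op 0.004 j1,6 [ 0.2993 -1.6202]
turn deg [-0.1667  0.011  -0.1768] shares [-0.0208  0.0014 -0.0221]
shift shares [ 0.0264  0.0655 -0.007 ]
```

```bash

python3 -m handwheel '{"hand":[0,0,0,0,0],"xyz":[[0.025,0.03,0],[0,0.03,0],[0,0.03,0],[0,0.02,0],[0,0,0]],"dr":[[0,0,0],[0,0,0],[0,0,0],[0,0,0],[0,0,0]]}'
python3 -m handwheel '{"hand":[0,0,0,0],"xyz":[[0,0.02,0],[0,0.02,0],[0,0,0],[0,0,0]],"dr":[[0,0,0],[0,0,0],[0,0,0],[0,0,0]]}'

```

```text
clock: 13.6
ee_pos: [0.6592, 0.0369, 0.1173]
eef_rot: [-1.56, -0.192, 0.197]
wrist_force: [0.6, 0.5, 1.6]
opening: -0.0
clock: 14.0
ee_pos: [0.6592, 0.037, 0.1142]
eef_rot: [-1.56, -0.193, 0.197]
wrist_force: [-0.2, 0.3, 4.1]
opening: 0.001
```

```bash

python3 -m handwheel '{"hand":[0,0],"xyz":[[0,0.02,0],[0,0,0]],"dr":[[0,0,0],[0,0,0]]}'
python3 -m handwheel '{"hand":[0,0],"xyz":[[0,0.02,0],[0,0,0]],"dr":[[0,0,0],[0,0,0]]}'
python3 -m handwheel '{"hand":[0,0],"xyz":[[0,0.01,0],[0,0,0]],"dr":[[0,0,0],[0,0,0]]}'
python3 -m handwheel '{"hand":[0,0],"xyz":[[0,0.01,0],[0,0,0]],"dr":[[0,0,0],[0,0,0]]}'
python3 -m handwheel '{"hand":[0,0],"xyz":[[0,0.01,0],[0,0,0]],"dr":[[0,0,0],[0,0,0]]}'

```

```text
clock: 14.2
ee_pos: [0.6593, 0.0369, 0.1127]
eef_rot: [-1.56, -0.193, 0.197]
wrist_force: [-1.7, -0.1, 8.9]
opening: -0.003
clock: 14.4
ee_pos: [0.6593, 0.0369, 0.1112]
eef_rot: [-1.56, -0.194, 0.197]
wrist_force: [-3.0, 0.7, 10.3]
opening: -0.0
clock: 14.6
ee_pos: [0.6593, 0.0369, 0.1106]
eef_rot: [-1.56, -0.194, 0.197]
wrist_force: [-2.6, 1.5, 11.3]
opening: 0.003
clock: 14.8
ee_pos: [0.6593, 0.0369, 0.1099]
eef_rot: [-1.56, -0.194, 0.197]
wrist_force: [-4.2, 0.5, 12.2]
opening: 0.001
clock: 15.0
ee_pos: [0.6593, 0.0369, 0.1092]
eef_rot: [-1.56, -0.194, 0.197]
wrist_force: [-3.8, 1.3, 13.7]
opening: 0.001
```

```bash

python3 -m handwheel '{"hand":[0,0],"xyz":[[0,0.01,0],[0,0,0]],"dr":[[0,0,0],[0,0,0]]}'
python3 -m handwheel '{"hand":[0,0],"xyz":[[0,0.01,0],[0,0,0]],"dr":[[0,0,0],[0,0,0]]}'
python3 -m handwheel '{"hand":[0,0],"xyz":[[0,0.01,0],[0,0,0]],"dr":[[0,0,0],[0,0,0]]}'
python3 -m handwheel '{"hand":[0,0],"xyz":[[0,0.01,0],[0,0,0]],"dr":[[0,0,0],[0,0,0]]}'

```

```text
clock: 15.2
ee_pos: [0.6593, 0.0369, 0.108]
eef_rot: [-1.56, -0.194, 0.197]
wrist_force: [-3.0, 0.9, 10.3]
opening: 0.002
clock: 15.4
ee_pos: [0.6593, 0.0369, 0.1069]
eef_rot: [-1.56, -0.194, 0.197]
wrist_force: [-3.5, 1.9, 12.0]
opening: 0.0
clock: 15.6
ee_pos: [0.6593, 0.0369, 0.1062]
eef_rot: [-1.56, -0.194, 0.197]
wrist_force: [-3.8, 2.0, 12.8]
opening: 0.006
clock: 15.8
ee_pos: [0.6593, 0.0369, 0.1055]
eef_rot: [-1.56, -0.194, 0.197]
wrist_force: [-2.8, 0.3, 13.6]
opening: -0.003
```

Snap felt (13.7 → 10.3 N at about 13.5 mm travel). Now back to regrip.

```bash

python3 -m handwheel '{"hand":[0,0,0,0,0.5,0.5,0.5,0.5,0.5,0.5],"xyz":[[0,-0.1,0],[0,-0.15,0],[0,-0.2,0],[0,0,0],[-0.2,0,0],[-0.25,0,0],[-0.2,0,0],[-0.14,0,0],[0,0,0],[0,0,0]],"dr":[[0,0,0],[0,0,0],[0,0,0],[0,0,0],[0,0,0],[0,0,0],[0,0,0],[0,0,0],[0,0,0],[0,0,0]]}'
python3 - <<'E'
from h import *
go(.5808,.0175,.0150,14.2)
im=capture('scene')[:,:,::-1];crop(im,220,110,350,240,6,'pics/a13.png')
E
```

```text
clock: 16.8
ee_pos: [0.5824, 0.0174, 0.147]
eef_rot: [-1.56, -0.191, 0.198]
wrist_force: [0.1, 0.4, -0.3]
opening: 0.499
t 16.8 pos [0.5824 0.0174 0.147 ] xyaw 14.21 tilt [-0.0039 -1.      0.0028] F [ 0.0888  0.3715 -0.333 ] M [0.001  0.0238 0.0429] op 0.499 j1,6 [ 0.3061 -1.6268]
turn deg [-0.1609  0.0099 -0.2239] shares [-0.0201  0.0012 -0.028 ]
shift shares [-0.0149  1.3202  0.0049]
```

View pics/a13.png

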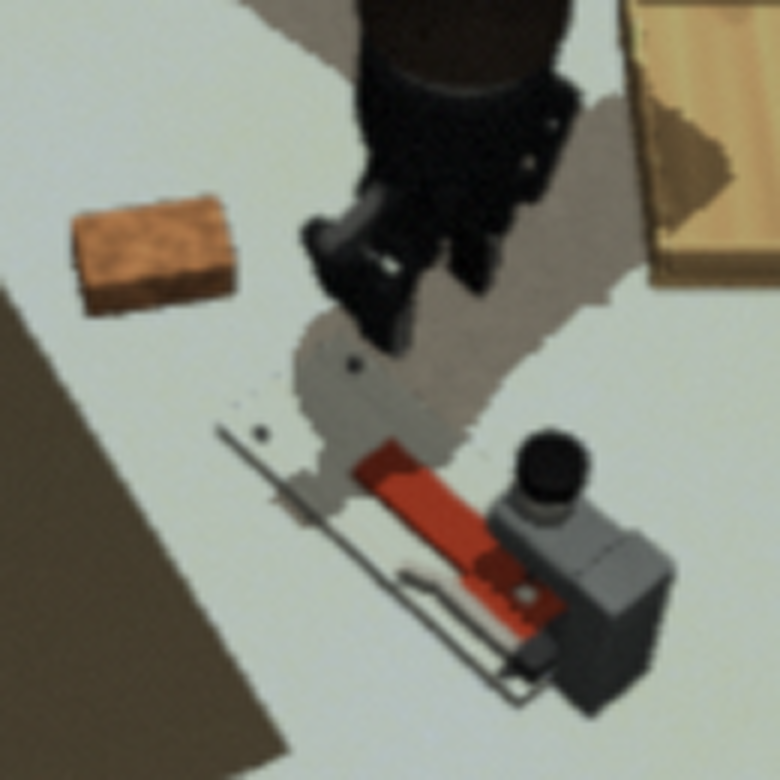

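```bash

python3 -m handwheel '{"hand":[0.5,0.5,0.5,0.5,0.5,0.5,0.5,0.5],"xyz":[[-0.01,0.25,0],[0,0.3,0],[0,0.3,0],[0,0.25,0],[0,0.12,0],[0,0.07,0],[0,0.03,0],[0,0,0]],"dr":[[0,0,0],[0,0,0],[0,0,0],[0,0,0],[0,0,0],[0,0,0],[0,0,0],[0,0,0]]}'
python3 - <<'E'
from h import *
st()
E
python3 -m handwheel '{"hand":[0.3,0.1,0,0,0,0],"xyz":[[0,0,0],[0,0,0],[0,0,0],[0,0,0],[0,0,0],[0,0,0]],"dr":[[0,0,0],[0,0,0],[0,0,0],[0,0,0],[0,0,0],[0,0,0]]}' 60
python3 - <<'E'
from h import *
st()
E
```

```text
clock: 17.65
ee_pos: [0.5817, 0.0176, 0.0162]
eef_rot: [-1.56, -0.193, 0.197]
wrist_force: [0.7, -0.7, 0.2]
opening: 0.5
t 17.65 pos [0.5817 0.0176 0.0162] xyaw 14.23 tilt [-0.0019 -1.      0.0027] F [ 0.6554 -0.659   0.1994] M [-0.0015  0.007   0.0036] op 0.5 j1,6 [ 0.3069 -1.626 ]
clock: 18.25
ee_pos: [0.5819, 0.0176, 0.0171]
eef_rot: [-1.56, -0.194, 0.196]
wrist_force: [-1.4, 0.7, 5.5]
opening: 0.271
t 18.25 pos [0.5819 0.0176 0.0171] xyaw 14.24 tilt [-0.0007 -1.      0.0025] F [-1.3901  0.6884  5.4679] M [ 0.1182  0.3325 -0.0199] op 0.271 j1,6 [ 0.307 -1.626]
```

```bash

python3 -m handwheel '{"hand":[0,0,0,0,0,0,0,0],"xyz":[[0,-0.01,0],[-0.1,0,0],[-0.15,0,0],[-0.15,0,0],[-0.15,0,0],[-0.15,0,0],[-0.1,0,0],[0,0,0]],"dr":[[0,0,0],[0,0,0],[0,0,0],[0,0,0],[0,0,0],[0,0,0],[0,0,0],[0,0,0]]}'
python3 - <<'E'
from h import *
st()
im=capture('scene')[:,:,::-1];crop(im,220,110,350,240,6,'pics/a14.png')
im=capture('scene')[:,:,::-1];crop(im,80,160,280,300,4,'pics/a14b.png')
E
```

```text
clock: 19.05
ee_pos: [0.5011, -0.0029, 0.0171]
eef_rot: [-1.56, -0.189, 0.2]
wrist_force: [-3.7, 0.1, 6.4]
opening: 0.267
t 19.05 pos [ 0.5011 -0.0029  0.0171] xyaw 14.19 tilt [-0.0063 -1.      0.0028] F [-3.6833  0.1182  6.4345] M [ 0.1499  1.1464 -0.0151] op 0.267 j1,6 [ 0.3168 -1.6349]
```

View pics/a14.png

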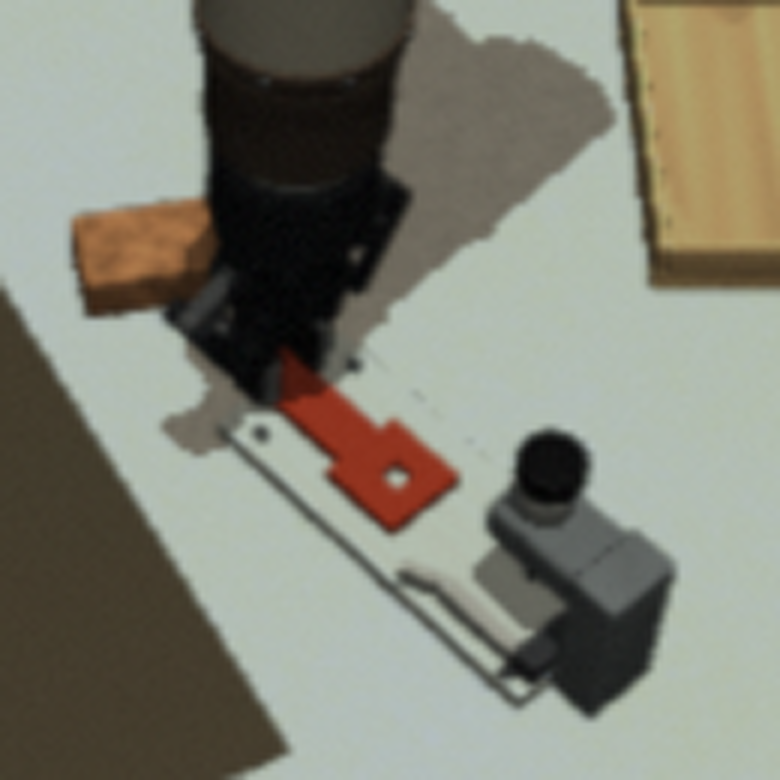

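View pics/a14b.png

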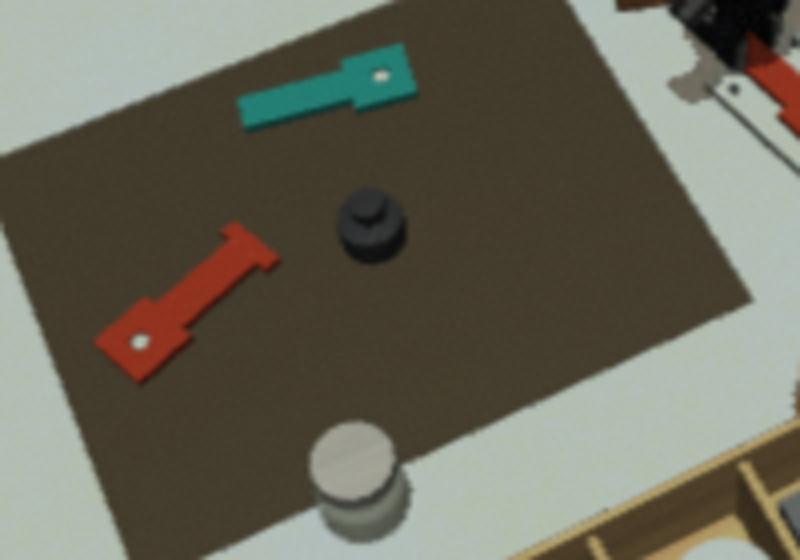

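```bash

python3 -m handwheel '{"hand":[0,0,0,0,0,0,0,0,0,0,0],"xyz":[[0,-0.1,0],[0,-0.25,0],[0,-0.3,0],[0,-0.3,0],[0,-0.2,0],[0,0,0],[0,0,0],[0,0,0],[0,0,0],[0,0,0],[0,0,0]],"dr":[[0,0,0],[0,0,0],[0,0,0],[0,0,0],[0,0.85,0],[0,0.87,0],[0,0.87,0],[0,0.87,0],[0,0.87,0],[0,0.87,0],[0,0,0]]}'
python3 - <<'E'
from h import *
go(.4669,.3552,.08,-27.4)
im=capture('scene')[:,:,::-1];crop(im,180,60,340,200,5,'pics/a15.png')
E
```

```text
clock: 20.25
ee_pos: [0.5037, -0.0025, 0.1318]
eef_rot: [-1.537, 0.379, -0.371]
wrist_force: [-0.6, -0.4, -1.6]
opening: 0.268
t 20.25 pos [ 0.5037 -0.0025  0.1318] xyaw -27.39 tilt [-0.0049 -1.     -0.0004] F [-0.6089 -0.3622 -1.5771] M [ 0.0449  0.0625 -0.0341] op 0.268 j1,6 [ 0.3159 -2.3621]
turn deg [ 0.0243  0.0112 -0.2797] shares [ 0.003   0.0014 -0.035 ]
shift shares [-1.9729  0.518   3.0059]
```

View pics/a15.png

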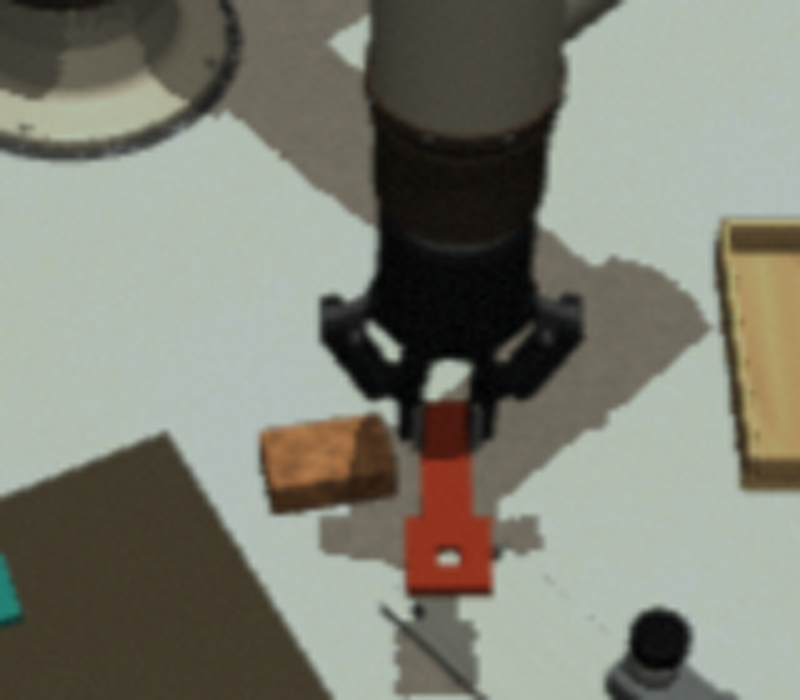

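```bash

python3 -m handwheel '{"hand":[0,0,0,0,0,0,0,0,0,0,0,0],"xyz":[[-0.1,0,0.15],[-0.2,0,0.3],[-0.2,0,0.3],[-0.2,0,0.3],[-0.2,0,0.3],[-0.2,0,0.3],[-0.2,0,0.3],[-0.2,0,0.3],[-0.2,0,0.3],[-0.2,0.1,0.3],[-0.15,0.2,0.15],[0,0.1,0]],"dr":[[0,0,0],[0,0,0],[0,0,0],[0,0,0],[0,0,0],[0,0,0],[0,0,0],[0,0,0],[0,0,0],[0,0,0],[0,0,0],[0,0,0]]}'
python3 -m handwheel '{"hand":[0,0],"xyz":[[0,0,0],[0,0,0]],"dr":[[0,0,0],[0,0,0]]}'
python3 - <<'E'
from h import *
go(.4669,.3552,.0205,-27.4)
im=capture('scene')[:,:,::-1];crop(im,290,60,430,190,5,'pics/a16.png')
E
```

```text
clock: 21.5
ee_pos: [0.4586, 0.3605, 0.091]
eef_rot: [-1.539, 0.375, -0.367]
wrist_force: [-0.1, 0.3, -2.0]
opening: 0.27
clock: 21.7
ee_pos: [0.4599, 0.3576, 0.0929]
eef_rot: [-1.538, 0.378, -0.371]
wrist_force: [0.0, 0.4, -0.6]
opening: 0.264
t 21.7 pos [0.4599 0.3576 0.0929] xyaw -27.36 tilt [-0.004  -1.     -0.0007] F [ 0.0476  0.3801 -0.6365] M [ 0.0695 -0.0311 -0.03  ] op 0.264 j1,6 [ 0.9366 -2.9815]
turn deg [ 0.0408  0.0442 -0.2288] shares [ 0.0051  0.0055 -0.0286]
shift shares [0.0727 0.7238 0.011 ]
```

View pics/a16.png

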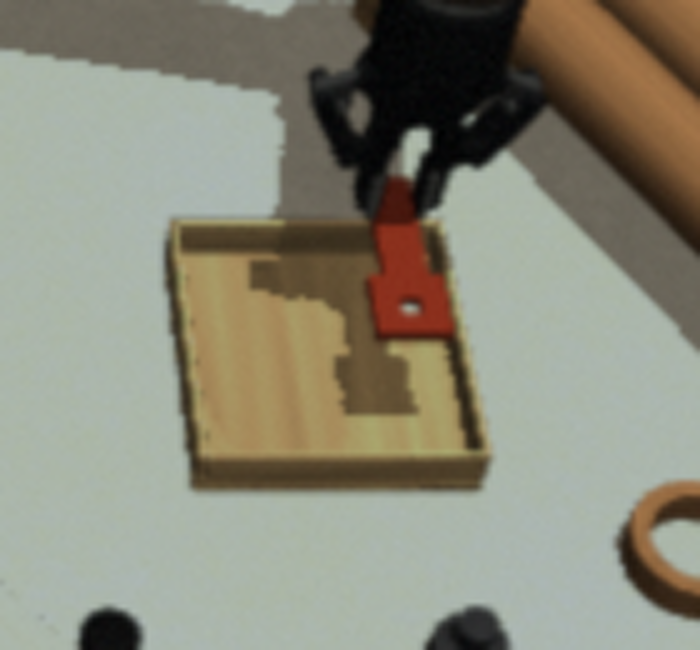

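```bash

python3 -m handwheel '{"hand":[0,0,0,0,0,0,0,0],"xyz":[[0.03,0.1,0.01],[0.04,0.2,0],[0,0.2,0],[0,0.13,0],[0,0.06,0],[0,0.03,0],[0,0.02,0],[0,0,0]],"dr":[[0,0,0],[0,0,0],[0,0,0],[0,0,0],[0,0,0],[0,0,0],[0,0,0],[0,0,0]]}'
python3 -m handwheel '{"hand":[0,0,0],"xyz":[[0,0.03,0],[0,0.02,0],[0,0,0]],"dr":[[0,0,0],[0,0,0],[0,0,0]]}'
python3 -m handwheel '{"hand":[0,0,0],"xyz":[[0,0.02,0],[0,0.01,0],[0,0,0]],"dr":[[0,0,0],[0,0,0],[0,0,0]]}'

```

```text
clock: 22.55
ee_pos: [0.4663, 0.3564, 0.0192]
eef_rot: [-1.536, 0.377, -0.372]
wrist_force: [-0.4, -0.0, -1.0]
opening: 0.265
clock: 22.85
ee_pos: [0.4659, 0.356, 0.0136]
eef_rot: [-1.537, 0.378, -0.371]
wrist_force: [0.5, -0.1, -1.1]
opening: 0.267
clock: 23.15
ee_pos: [0.4661, 0.3563, 0.0107]
eef_rot: [-1.537, 0.378, -0.371]
wrist_force: [-0.2, -0.1, -0.2]
opening: 0.267
```

```bash

python3 -m handwheel '{"hand":[0,0,0],"xyz":[[0,0.01,0],[0,0.01,0],[0,0,0]],"dr":[[0,0,0],[0,0,0],[0,0,0]]}'
python3 -m handwheel '{"hand":[0.3,0.4,0.45,0.45],"xyz":[[0,0,0],[0,0,0],[0,0,0],[0,0,0]],"dr":[[0,0,0],[0,0,0],[0,0,0],[0,0,0]]}'
python3 -m handwheel '{"hand":[0.45,0.45,0.45,0.45,0.45,0.45,0.45],"xyz":[[0,-0.05,0],[0,-0.15,0],[0,-0.3,0],[0,-0.4,0],[0,-0.4,0],[0,-0.2,0],[0,0,0]],"dr":[[0,0,0],[0,0,0],[0,0,0],[0,0,0],[0,0,0],[0,0,0],[0,0,0]]}'
python3 - <<'E'
from h import *
go(.4926,-.3906,.16,-69)
im=capture('scene')[:,:,::-1];crop(im,290,60,430,190,5,'pics/a17.png')
crop(im,80,160,280,300,4,'pics/a17b.png')
im=capture('top')[:,:,::-1];cv2.imwrite('pics/a17c.png',im)
E
```

```text
clock: 23.45
ee_pos: [0.4662, 0.3564, 0.0101]
eef_rot: [-1.537, 0.377, -0.371]
wrist_force: [-3.6, -0.6, 7.1]
opening: 0.268
clock: 23.85
ee_pos: [0.466, 0.356, 0.0084]
eef_rot: [-1.537, 0.378, -0.371]
wrist_force: [0.5, 0.6, 0.3]
opening: 0.446
clock: 24.55
ee_pos: [0.4682, 0.3574, 0.1631]
eef_rot: [-1.53, 0.374, -0.374]
wrist_force: [-0.4, 1.1, 0.4]
opening: 0.452
t 24.55 pos [0.4682 0.3574 0.1631] xyaw -27.35 tilt [-0.0019 -1.      0.0082] F [-0.369   1.0543  0.4357] M [ 0.0165 -0.0803 -0.0246] op 0.452 j1,6 [ 0.9251 -2.9712]
turn deg [-0.4101 41.6488 -0.2725] shares [-0.0513  5.2061 -0.0341]
shift shares [ 7.071   0.0314 -2.4527]
```

View pics/a17.png

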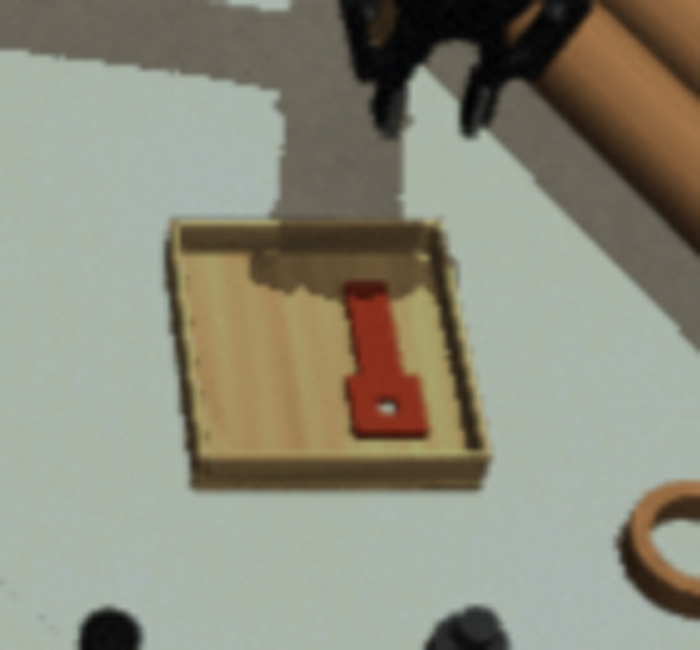

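View pics/a17b.png

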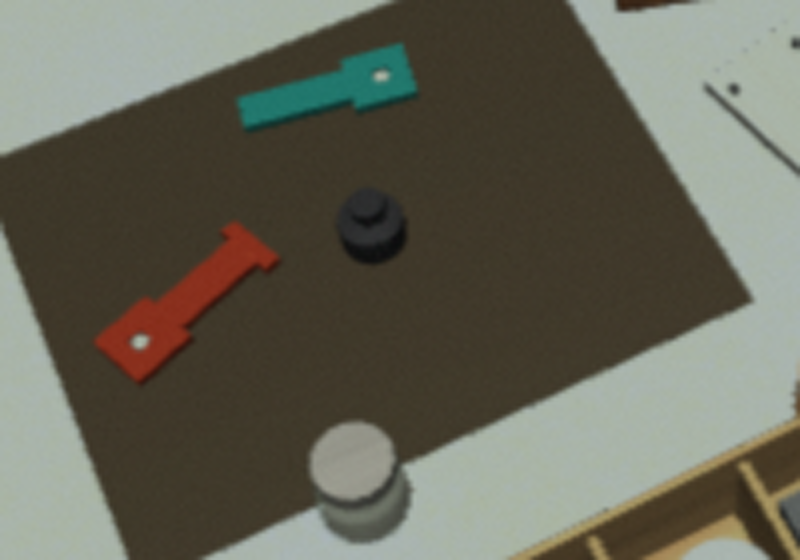

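View pics/a17c.png

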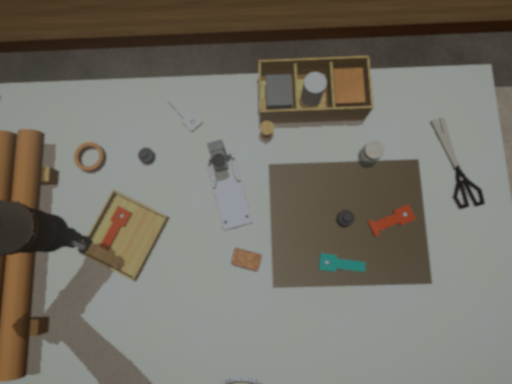

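```bash

python3 -m handwheel '{"hand":[0.6,0.6,0.6,0.6,0.6,0.6],"xyz":[[0,0,0],[0,0,0],[0,0,0],[0,0,0],[0,0,0],[0,0,0]],"dr":[[0,0.87,0],[0,0.87,0],[0,0.87,0],[0,0.87,0],[0,0.87,0],[0,0.87,0]]}' 60
python3 -m handwheel '{"hand":[0.6,0.6,0.6,0.6,0.6,0.6,0.6,0.6,0.6,0.6],"xyz":[[0.39,0,-0.136],[0.39,0,-0.136],[0.39,0,-0.136],[0.39,0,-0.136],[0.39,0,-0.136],[0.39,0,-0.136],[0.39,0,-0.136],[0.39,0,-0.136],[0.39,0,-0.136],[0.39,0,-0.136]],"dr":[[0,0,0],[0,0,0],[0,0,0],[0,0,0],[0,0,0],[0,0,0],[0,0,0],[0,0,0],[0,0,0],[0,0,0]]}'
python3 - <<'E'
from h import *
go(.4923,-.3888,.16,-69)
E
```

```text
clock: 25.25
ee_pos: [0.5333, 0.2663, 0.1322]
eef_rot: [-1.337, 0.932, -0.63]
wrist_force: [-0.0, 0.6, 0.5]
opening: 0.596
clock: 26.25
ee_pos: [0.6182, -0.1312, 0.0568]
eef_rot: [-1.337, 0.93, -0.627]
wrist_force: [0.1, -0.1, -0.1]
opening: 0.6
t 26.25 pos [ 0.6182 -0.1312  0.0568] xyaw -58.28 tilt [-0.2015 -0.9792 -0.0226] F [ 0.0605 -0.114  -0.0886] M [-0.3052 -0.3308  0.0348] op 0.6 j1,6 [-0.0323 -2.4609]
turn deg [  2.3982  10.8134 -11.4685] shares [ 0.2998  1.3517 -1.4336]
shift shares [ 1.9538 -1.032  -2.0987]
```

```bash

python3 - <<'E'
from h import *
im=capture('scene')[:,:,::-1];cv2.imwrite('pics/a18.png',im)
E
```

```text
(no output)
```

View pics/a18.png

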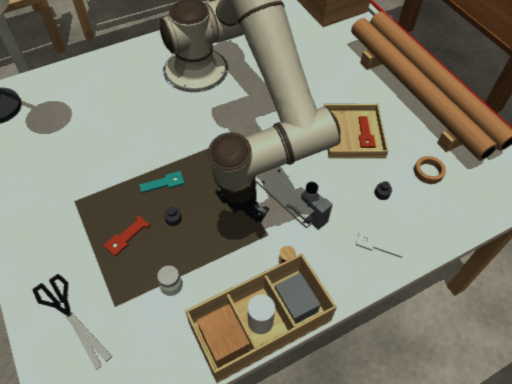

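```bash

python3 -m handwheel '{"hand":[0.6,0.6,0.6,0.6,0.6,0.6,0.6,0.6],"xyz":[[0,-0.2,0],[0,-0.3,0],[0,-0.3,0],[0,-0.2,0],[0,0,0],[0,0,0],[0,0,0],[0,0,0]],"dr":[[0,0,0],[0,0,0],[0,0,0],[0,0,0],[0.15,0.68,-0.72],[0.15,0.68,-0.72],[0,0,0],[0,0,0]]}'
python3 - <<'E'
from h import *
go(.4923,-.3888,.10,-69)
im=capture('scene')[:,:,::-1];cv2.imwrite('pics/a19.png',im)
E
```

```text
clock: 27.1
ee_pos: [0.6307, -0.1449, 0.1561]
eef_rot: [-1.361, 0.933, -0.935]
wrist_force: [0.2, -0.3, -0.1]
opening: 0.599
t 27.1 pos [ 0.6307 -0.1449  0.1561] xyaw -68.92 tilt [ 0.0007 -1.      0.0011] F [ 0.1701 -0.3052 -0.0735] M [-0.0585 -0.0392  0.0103] op 0.599 j1,6 [ 0.0239 -2.7978]
turn deg [-0.0607  0.0762  0.0415] shares [-0.0076  0.0095  0.0052]
shift shares [ 1.7813  0.5606 -2.1661]
```

View pics/a19.png

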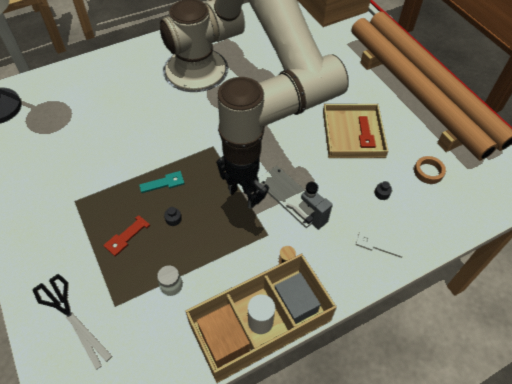

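```bash

python3 -m handwheel '{"hand":[0.6,0.6,0.6,0.6,0.6,0.6,0.6,0.6,0.6,0.6,0.6],"xyz":[[0.2,0,-0.25],[0.25,0,-0.3],[0.25,0,-0.3],[0.25,0,-0.3],[0.25,0,-0.3],[0.25,0.1,-0.3],[0.23,0.15,-0.3],[0.1,0.2,-0.12],[0,0.1,0],[0,0,0],[0,0,0]],"dr":[[0,0,0],[0,0,0],[0,0,0],[0,0,0],[0,0,0],[0,0,0],[0,0,0],[0,0,0],[0,0,0],[0,0,0],[0,0,0]]}'
python3 - <<'E'
from h import *
go(.4923,-.3888,.004,-69)
im=capture('scene')[:,:,::-1];crop(im,60,160,220,290,5,'pics/a20.png')
im=capture('top')[:,:,::-1];cv2.imwrite('pics/a20b.png',im)
E
```

```text
clock: 28.25
ee_pos: [0.4938, -0.3895, 0.1021]
eef_rot: [-1.359, 0.931, -0.939]
wrist_force: [0.7, -0.5, 1.2]
opening: 0.596
t 28.25 pos [ 0.4938 -0.3895  0.1021] xyaw -69.0 tilt [ 0.0031 -1.      0.0039] F [ 0.7485 -0.4991  1.2187] M [0.0091 0.0071 0.0355] op 0.596 j1,6 [-0.4113 -2.3633]
turn deg [-0.2245  0.0044  0.1758] shares [-0.0281  0.0005  0.022 ]
shift shares [-0.0117  0.981  -0.0111]
```

View pics/a20.png

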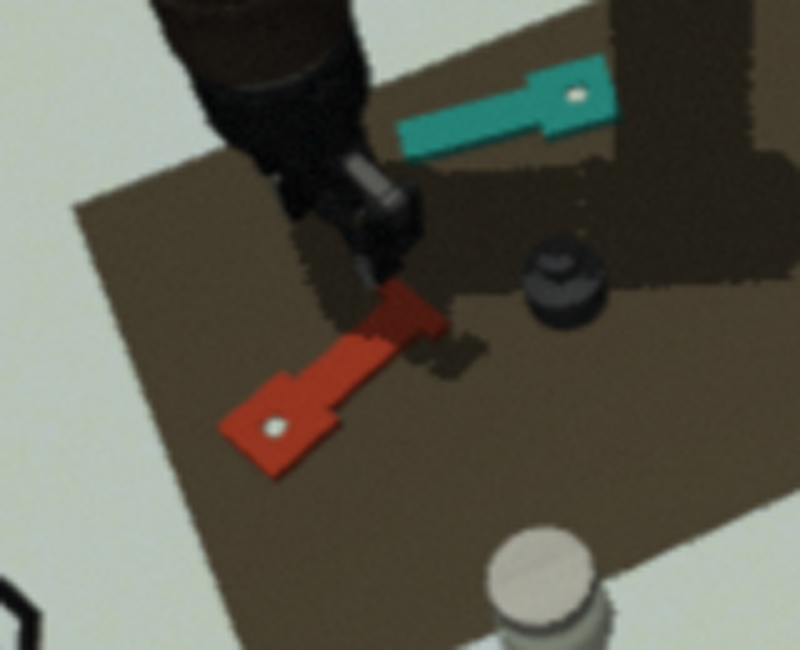

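View pics/a20b.png

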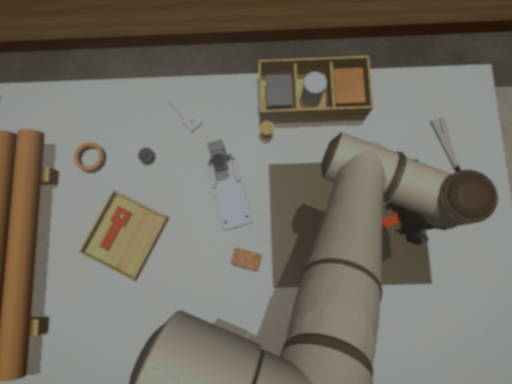

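```bash

python3 -m handwheel '{"hand":[0.6,0.6,0.6,0.6,0.6,0.6,0.6],"xyz":[[-0.01,0.15,-0.01],[0,0.2,0],[0,0.2,0],[0,0.12,0],[0,0.06,0],[0,0.02,0],[0,0,0]],"dr":[[0,0,0],[0,0,0],[0,0,0],[0,0,0],[0,0,0],[0,0,0],[0,0,0]]}'
python3 - <<'E'
from h import *
go(.4923,-.3888,.0017,-69)
im=capture('scene')[:,:,::-1];crop(im,60,160,220,290,5,'pics/a21.png')
E
```

```text
clock: 29.05
ee_pos: [0.4924, -0.3891, 0.0276]
eef_rot: [-1.359, 0.931, -0.94]
wrist_force: [0.2, 1.1, -0.9]
opening: 0.596
t 29.05 pos [ 0.4924 -0.3891  0.0276] xyaw -69.02 tilt [ 0.0037 -1.      0.0044] F [ 0.1884  1.0776 -0.9114] M [ 0.0055  0.0472 -0.0157] op 0.596 j1,6 [-0.4115 -2.3635]
turn deg [-0.251  -0.0176  0.2133] shares [-0.0314 -0.0022  0.0267]
shift shares [-0.0031  0.2589 -0.0001]
```

View pics/a21.png

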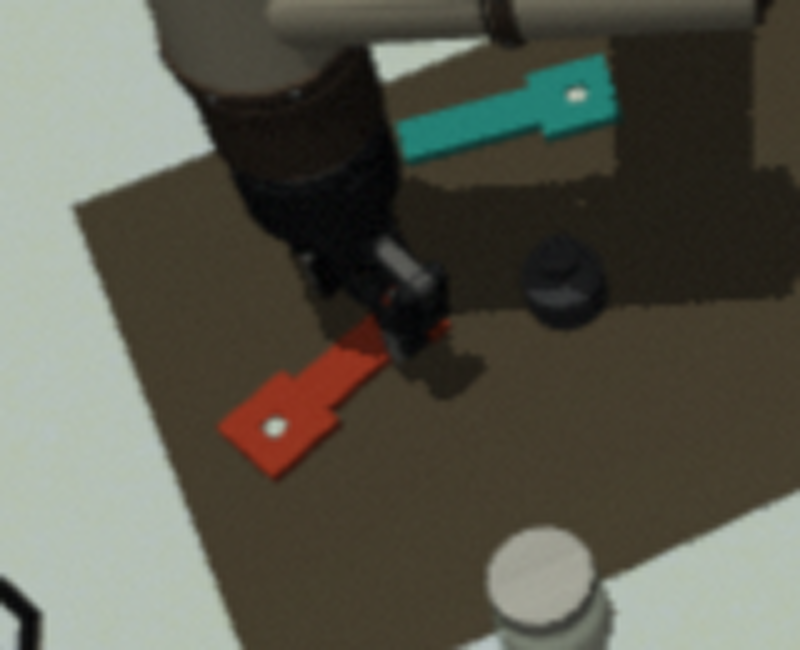

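```bash

python3 - <<'E'
from h import *
im=cv2.imread('pics/a21.png')
s,R=st();p=s['ee_pos']+np.array([0,0,-.024])
def pt(q):
    u,v=w2p('scene',q);return int((u-60+.5)*5),int((v-160+.5)*5)
for w in(.013,.026):
  for sg in(1,-1):
    for x in(-.011,.011):
      cv2.circle(im,pt(p+R@np.array([x,0,sg*w])),3,(0,255,0) if w>.02 else (255,255,0),-1)
cv2.imwrite('pics/a21b.png',im)
E
```

```text
t 29.1 pos [ 0.4925 -0.3892  0.0279] xyaw -69.02 tilt [ 0.0041 -1.      0.0047] F [-0.9666  0.1001 -0.3546] M [ 0.0017 -0.0208  0.0393] op 0.601 j1,6 [-0.4116 -2.3635]
```

View pics/a21b.png

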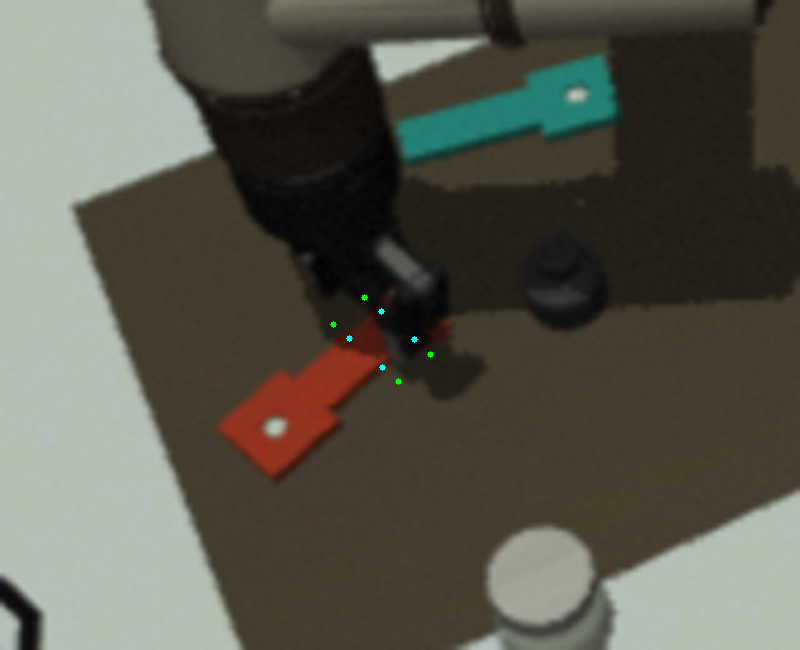

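```bash

python3 -m handwheel '{"hand":[0.6,0.6,0.6,0.6,0.6,0.6],"xyz":[[0.03,0.08,0],[0,0.08,0],[0,0.05,0],[0,0.03,0],[0,0.01,0],[0,0,0]],"dr":[[0,0,0],[0,0,0],[0,0,0],[0,0,0],[0,0,0],[0,0,0]]}'
python3 -m handwheel '{"hand":[0.4,0.2,0,0,0,0,0],"xyz":[[0,0,0],[0,0,0],[0,0,0],[0,0,0],[0,0,0],[0,0,0],[0,0,0]],"dr":[[0,0,0],[0,0,0],[0,0,0],[0,0,0],[0,0,0],[0,0,0],[0,0,0]]}' 60
python3 - <<'E'
from h import *
st()
im=capture('scene')[:,:,::-1];crop(im,60,160,220,290,5,'pics/a22.png')
E
```

```text
clock: 29.7
ee_pos: [0.493, -0.3918, 0.0018]
eef_rot: [-1.359, 0.932, -0.939]
wrist_force: [0.4, -0.1, 0.4]
opening: 0.601
clock: 30.4
ee_pos: [0.4932, -0.392, 0.0027]
eef_rot: [-1.359, 0.931, -0.94]
wrist_force: [-0.0, 0.3, 5.7]
opening: 0.279
t 30.4 pos [ 0.4932 -0.392   0.0027] xyaw -69.04 tilt [ 0.0035 -1.      0.0041] F [-0.0331  0.3409  5.7481] M [ 0.2723  0.3847 -0.0446] op 0.279 j1,6 [-0.4152 -2.3599]
```

View pics/a22.png

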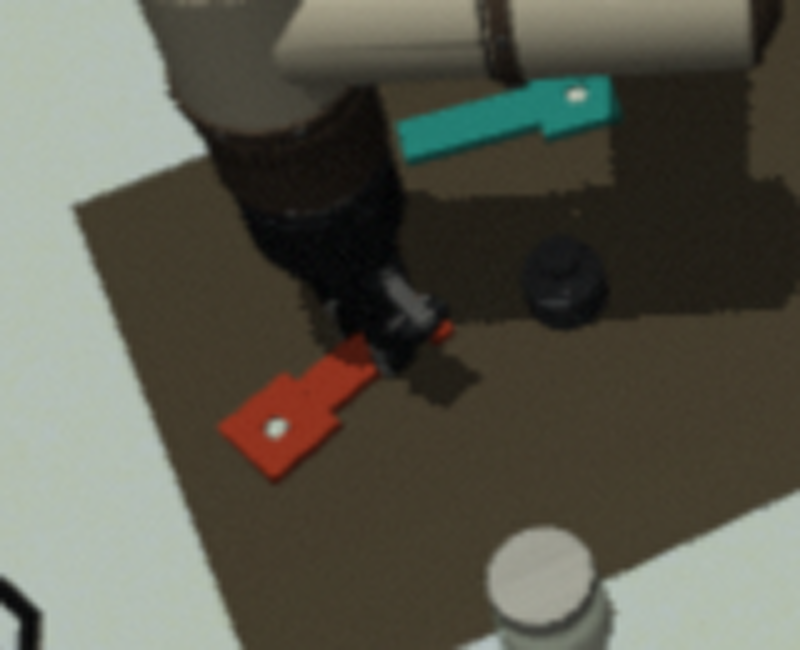

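```bash

python3 -m handwheel '{"hand":[0,0,0,0,0,0],"xyz":[[0,-0.05,0],[0,-0.15,0],[0,-0.25,0],[0,-0.3,0],[0,-0.2,0],[0,0,0]],"dr":[[0,0,0],[0,0,0],[0,0,0],[0,0,0],[0,0,0],[0,0,0]]}'
python3 -m handwheel '{"hand":[0,0,0,0,0,0,0,0,0,0,0,0],"xyz":[[0,0,0],[0,0,0],[0,0,0],[0,0,0],[0,0,0],[0,0,0],[0,0,0],[0,0,0],[0,0,0],[0,0,0],[0,0,0],[0,0,0]],"dr":[[0,-0.94,0],[0,-0.94,0],[0,-0.95,0],[0,-0.95,0],[0,-0.95,0],[0,-0.95,0],[0,-0.95,0],[0,-0.95,0],[0,-0.95,0],[0,-0.93,0],[0,-0.94,0],[0,0,0]]}'
python3 - <<'E'
from h import *
go(.507,-.002,.10,14.2)
im=capture('scene')[:,:,::-1];crop(im,60,120,240,270,4,'pics/a23.png')
E
```

```text
clock: 31.05
ee_pos: [0.4946, -0.3928, 0.1014]
eef_rot: [-1.358, 0.925, -0.945]
wrist_force: [1.0, -0.3, -0.6]
opening: 0.279
clock: 32.25
ee_pos: [0.4919, -0.3913, 0.096]
eef_rot: [-1.563, -0.196, 0.191]
wrist_force: [0.6, -0.2, -1.2]
opening: 0.274
t 32.25 pos [ 0.4919 -0.3913  0.096 ] xyaw 14.13 tilt [ 0.0026 -1.     -0.0009] F [ 0.6092 -0.2354 -1.2058] M [ 0.0119  0.0544 -0.007 ] op 0.274 j1,6 [-0.4153 -0.9081]
turn deg [ 0.0493 -0.07    0.1516] shares [ 0.0062 -0.0088  0.019 ]
shift shares [ 1.101  -0.0401  3.7369]
```

View pics/a23.png

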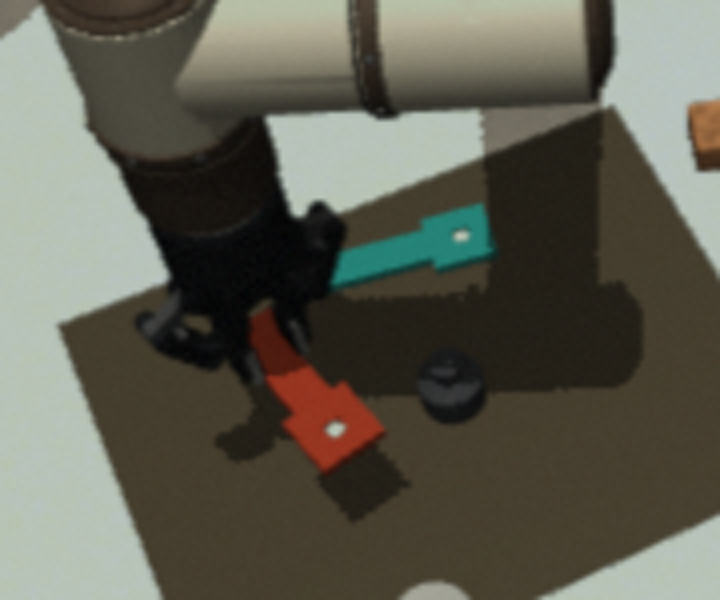

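```bash

python3 -m handwheel '{"hand":[0,0,0,0,0,0,0,0,0,0,0,0],"xyz":[[0.05,0,0.2],[0.1,0,0.35],[0.1,0,0.35],[0.1,0,0.35],[0.1,0,0.35],[0.1,0,0.35],[0.1,0,0.35],[0.1,0,0.35],[0.1,0,0.35],[0.1,0,0.35],[0.1,0,0.25],[0.1,0,0.15]],"dr":[[0,0,0],[0,0,0],[0,0,0],[0,0,0],[0,0,0],[0,0,0],[0,0,0],[0,0,0],[0,0,0],[0,0,0],[0,0,0],[0,0,0]]}'
python3 -m handwheel '{"hand":[0,0,0],"xyz":[[0,0.2,-0.02],[0,0.1,0],[0,0,0]],"dr":[[0,0,0],[0,0,0],[0,0,0]]}'
python3 - <<'E'
from h import *
go(.5175,.0012,.02,14.2)
im=capture('scene')[:,:,::-1];crop(im,220,110,350,240,6,'pics/a24.png')
E
```

```text
clock: 33.5
ee_pos: [0.5121, 0.0018, 0.0966]
eef_rot: [-1.564, -0.197, 0.19]
wrist_force: [-0.1, -0.9, -1.7]
opening: 0.278
clock: 33.8
ee_pos: [0.5116, -0.0027, 0.0648]
eef_rot: [-1.565, -0.192, 0.193]
wrist_force: [0.4, -0.8, -0.8]
opening: 0.278
t 33.8 pos [ 0.5116 -0.0027  0.0648] xyaw 14.04 tilt [-0.0007 -1.     -0.0024] F [ 0.3942 -0.7602 -0.8328] M [-0.0733  0.0609  0.0126] op 0.278 j1,6 [ 0.3138 -1.6424]
turn deg [ 0.1366 -0.1636 -0.0379] shares [ 0.0171 -0.0204 -0.0047]
shift shares [0.0667 0.4483 0.0233]
```

View pics/a24.png

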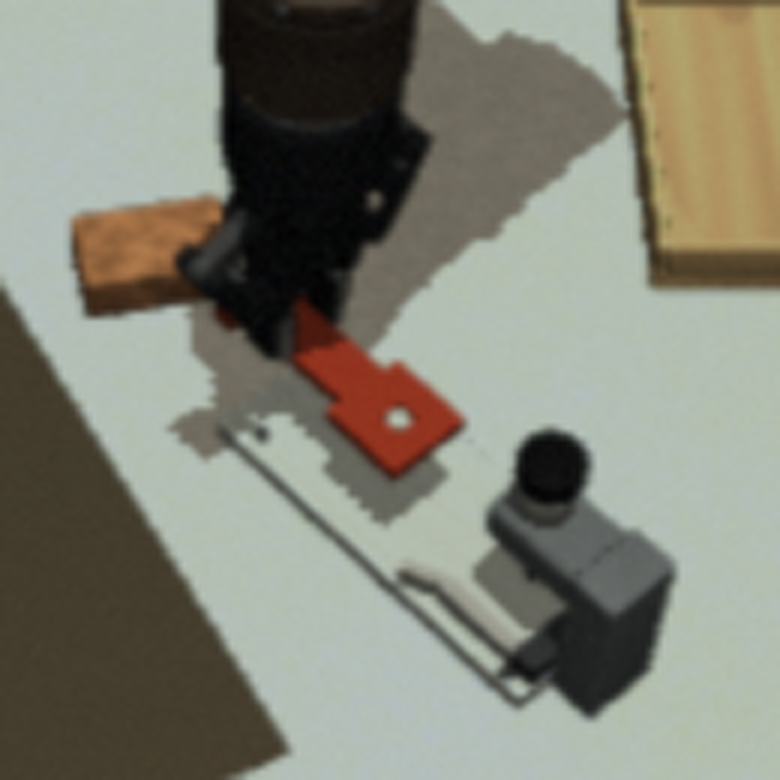

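```bash

python3 -m handwheel '{"hand":[0,0,0,0,0,0,0,0],"xyz":[[0,0.1,0.02],[0.03,0.2,0],[0.03,0.1,0],[0,0.05,0],[0,0.02,0],[0,0.01,0],[0,0,0],[0,0,0]],"dr":[[0,-0.02,0],[0,0,0],[0,0,0],[0,0,0],[0,0,0],[0,0,0],[0,0,0],[0,0,0]]}'
python3 - <<'E'
from h import *
go(.5175,.0012,.0155,14.2)
im=capture('scene')[:,:,::-1];crop(im,220,110,350,240,6,'pics/a25.png')
E
```

```text
clock: 34.65
ee_pos: [0.5189, 0.0015, 0.0192]
eef_rot: [-1.564, -0.2, 0.192]
wrist_force: [-0.2, 0.2, -0.2]
opening: 0.278
t 34.65 pos [0.5189 0.0015 0.0192] xyaw 14.32 tilt [ 0.0051 -1.     -0.0023] F [-0.2434  0.1632 -0.1623] M [0.0148 0.0573 0.0515] op 0.278 j1,6 [ 0.3176 -1.6426]
turn deg [0.1343 0.1149 0.2948] shares [0.0168 0.0144 0.0368]
shift shares [-0.014   0.0365  0.0003]
```

View pics/a25.png

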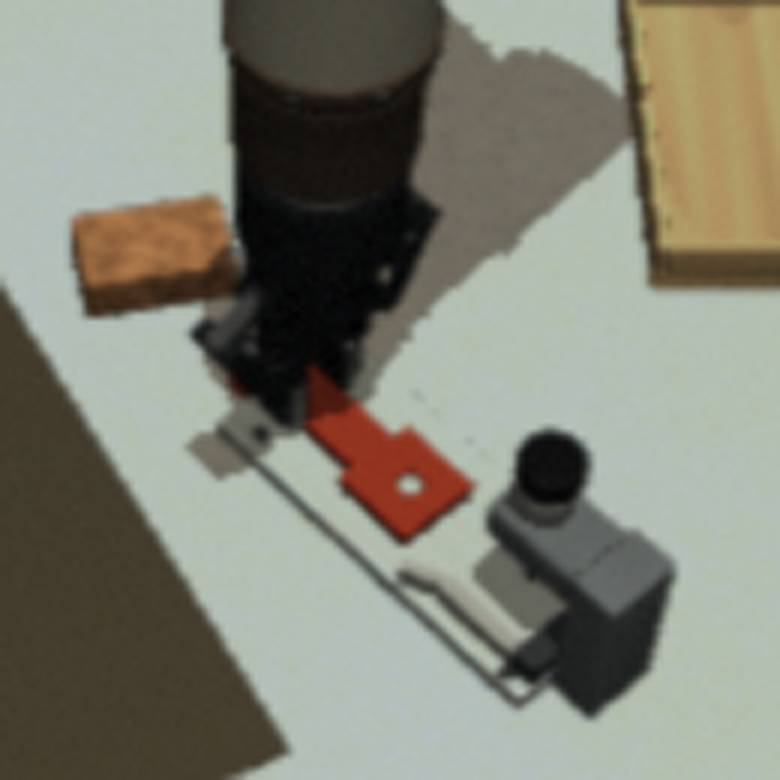

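```bash

python3 -m handwheel '{"hand":[0,0,0,0,0,0,0,0],"xyz":[[0,0.02,0],[0,0.01,0],[0.08,0,0],[0.1,0,0],[0.1,0,0],[0.05,0,0],[0,0,0],[0,0,0]],"dr":[[0,0,0],[0,0,0],[0,0,0],[0,0,0],[0,0,0],[0,0,0],[0,0,0],[0,0,0]]}'
python3 -m handwheel '{"hand":[0,0,0,0,0,0,0],"xyz":[[0.06,0,0],[0.08,0,0],[0.08,0,0],[0.04,0,0],[0.03,0,0],[0,0,0],[0,0,0]],"dr":[[0,0,0],[0,0,0],[0,0,0],[0,0,0],[0,0,0],[0,0,0],[0,0,0]]}'
python3 - <<'E'
from h import *
st()
im=capture('scene')[:,:,::-1];crop(im,220,110,350,240,6,'pics/a26.png')
E
```

```text
clock: 35.5
ee_pos: [0.5512, 0.0099, 0.0158]
eef_rot: [-1.563, -0.201, 0.192]
wrist_force: [0.2, 1.7, -1.9]
opening: 0.275
clock: 36.2
ee_pos: [0.5793, 0.0169, 0.016]
eef_rot: [-1.564, -0.201, 0.192]
wrist_force: [-0.4, 1.4, -1.5]
opening: 0.274
t 36.2 pos [0.5793 0.0169 0.016 ] xyaw 14.32 tilt [ 0.0054 -1.     -0.0024] F [-0.3733  1.435  -1.5295] M [0.372  0.0307 0.1415] op 0.274 j1,6 [ 0.31   -1.6343]
```

View pics/a26.png

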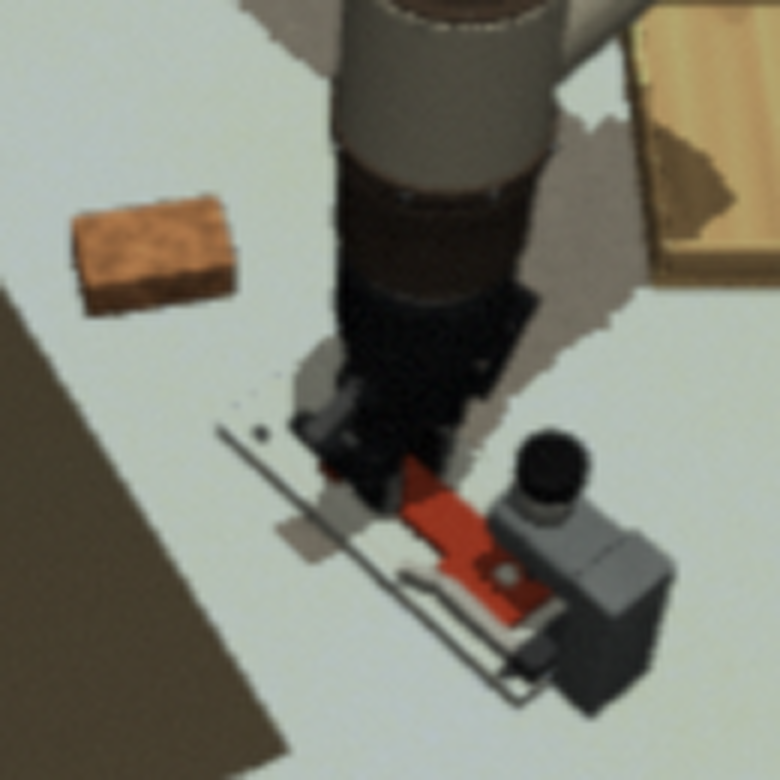

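```bash

python3 -m handwheel '{"hand":[0,0,0,0],"xyz":[[0.02,0,0.005],[0.02,0,0],[0.02,0,0],[0,0,0]],"dr":[[0,0,0],[0,0,0],[0,0,0],[0,0,0]]}'
python3 -m handwheel '{"hand":[0,0,0],"xyz":[[0.02,0,0],[0.02,0,0],[0,0,0]],"dr":[[0,0,0],[0,0,0],[0,0,0]]}'
python3 -m handwheel '{"hand":[0,0,0],"xyz":[[0.02,0,0],[0,0,0],[0,0,0]],"dr":[[0,0,0],[0,0,0],[0,0,0]]}'

```

```text
clock: 36.65
ee_pos: [0.5847, 0.0187, 0.016]
eef_rot: [-1.564, -0.2, 0.192]
wrist_force: [1.1, 0.9, -1.6]
opening: 0.275
clock: 36.95
ee_pos: [0.5886, 0.0198, 0.016]
eef_rot: [-1.564, -0.2, 0.192]
wrist_force: [0.6, -0.3, -1.3]
opening: 0.277
clock: 37.25
ee_pos: [0.5902, 0.0202, 0.0159]
eef_rot: [-1.564, -0.2, 0.193]
wrist_force: [-0.6, -0.1, -1.4]
opening: 0.275
```

```bash

python3 -m handwheel '{"hand":[0,0,0],"xyz":[[0.02,0,0],[0.02,0,0],[0,0,0]],"dr":[[0,0,0],[0,0,0],[0,0,0]]}'
python3 -m handwheel '{"hand":[0,0,0],"xyz":[[0.02,0,0],[0,0,0],[0,0,0]],"dr":[[0,0,0],[0,0,0],[0,0,0]]}'

```

```text
clock: 37.55
ee_pos: [0.5909, 0.0204, 0.0149]
eef_rot: [-1.564, -0.193, 0.198]
wrist_force: [-5.2, -0.6, 0.4]
opening: 0.277
clock: 37.85
ee_pos: [0.591, 0.0204, 0.0149]
eef_rot: [-1.565, -0.19, 0.201]
wrist_force: [-8.1, -0.6, 2.3]
opening: 0.279
```

Firm stop at 0.591. Release and lift.

```bash

python3 -m handwheel '{"hand":[0,0,0.4,0.5,0.5,0.5],"xyz":[[-0.05,0,0],[0,0,0],[0,0,0],[0,0,0],[0,0,0],[0,0,0]],"dr":[[0,0,0],[0,0,0],[0,0,0],[0,0,0],[0,0,0],[0,0,0]]}' 60
python3 -m handwheel '{"hand":[0.5,0.5,0.5,0.5,0.5,0.5,0.5],"xyz":[[0,-0.05,0],[0,-0.15,0],[0,-0.3,0],[0,-0.3,0],[0,-0.3,0],[0,-0.2,0],[0,0,0]],"dr":[[0,0,0],[0,0,0],[0,0,0],[0,0,0],[0,0,0],[0,0,0],[0,0,0]]}'
python3 - <<'E'
from h import *
go(.6593,.0369,.135,14.2)
im=capture('scene')[:,:,::-1];crop(im,220,110,350,240,6,'pics/a27.png')
E
```

```text
clock: 38.45
ee_pos: [0.5918, 0.0206, 0.0162]
eef_rot: [-1.564, -0.201, 0.192]
wrist_force: [0.7, -0.3, 0.5]
opening: 0.498
clock: 39.15
ee_pos: [0.5928, 0.0211, 0.1501]
eef_rot: [-1.563, -0.206, 0.187]
wrist_force: [-0.4, -0.4, 0.1]
opening: 0.501
t 39.15 pos [0.5928 0.0211 0.1501] xyaw 14.35 tilt [ 0.0123 -0.9999 -0.0028] F [-0.4144 -0.3648  0.0987] M [-0.0062  0.0142  0.0036] op 0.501 j1,6 [ 0.3101 -1.6329]
turn deg [0.16   0.1475 0.7054] shares [0.02   0.0184 0.0882]
shift shares [ 0.6837  0.1508 -0.0096]
```

View pics/a27.png

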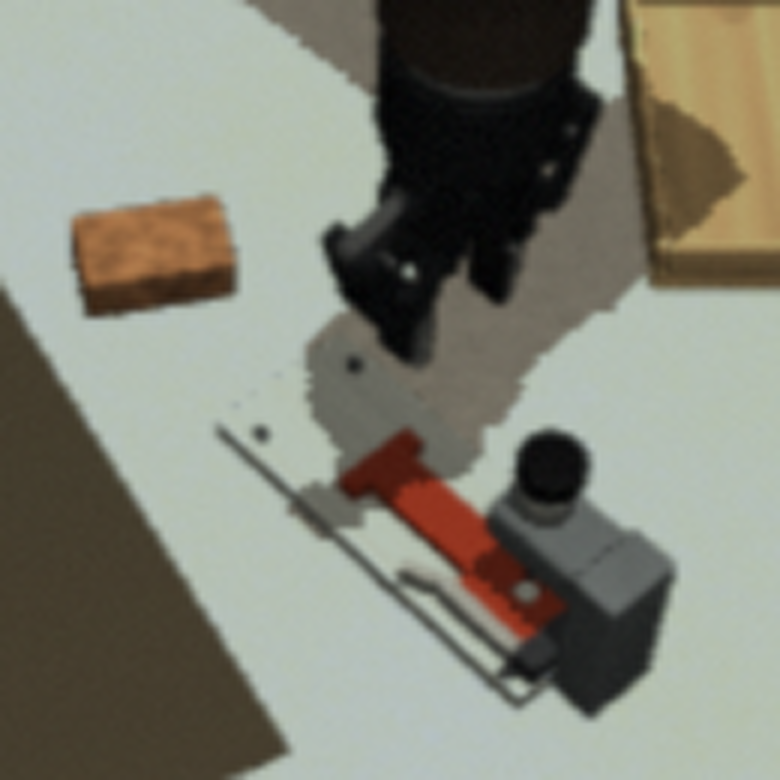

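```bash

python3 -m handwheel '{"hand":[0,0,0,0,0,0,0,0],"xyz":[[0,0,0],[0.18,0,0],[0.22,0,0],[0.18,0,0],[0.11,0.08,0],[0,0.06,0],[0,0,0],[0,0,0]],"dr":[[0,0,0.02],[0,0,0],[0,0,0],[0,0,0],[0,0,0],[0,0,0],[0,0,0],[0,0,0]]}' 60
python3 - <<'E'
from h import *
go(.6593,.0369,.122,14.2)
E
```

```text
clock: 40.0
ee_pos: [0.6563, 0.0373, 0.1312]
eef_rot: [-1.564, -0.196, 0.197]
wrist_force: [-1.4, 0.3, 0.1]
opening: -0.003
t 40.0 pos [0.6563 0.0373 0.1312] xyaw 14.31 tilt [-0.001  -1.     -0.0024] F [-1.4434  0.2945  0.1155] M [ 0.0189 -0.0527  0.0293] op -0.003 j1,6 [ 0.3034 -1.626 ]
turn deg [ 0.1372  0.1059 -0.0545] shares [ 0.0172  0.0132 -0.0068]
shift shares [ 0.0278  0.0919 -0.0113]
```

```bash

python3 -m handwheel '{"hand":[0,0,0,0,0,0],"xyz":[[0.03,0.03,-0.01],[0,0.04,0],[0,0.04,0],[0,0.03,0],[0,0.02,0],[0,0,0]],"dr":[[0,0,0],[0,0,0],[0,0,0],[0,0,0],[0,0,0],[0,0,0]]}'
python3 -m handwheel '{"hand":[0,0,0,0],"xyz":[[0,0.02,0],[0,0.02,0],[0,0,0],[0,0,0]],"dr":[[0,0,0],[0,0,0],[0,0,0],[0,0,0]]}'
python3 -m handwheel '{"hand":[0,0,0],"xyz":[[0,0.02,0],[0,0.01,0],[0,0,0]],"dr":[[0,0,0],[0,0,0],[0,0,0]]}'
python3 -m handwheel '{"hand":[0,0],"xyz":[[0,0.01,0],[0,0,0]],"dr":[[0,0,0],[0,0,0]]}'
python3 -m handwheel '{"hand":[0,0],"xyz":[[0,0.01,0],[0,0,0]],"dr":[[0,0,0],[0,0,0]]}'

```

```text
clock: 40.6
ee_pos: [0.6606, 0.0374, 0.1159]
eef_rot: [-1.564, -0.197, 0.195]
wrist_force: [-0.6, 0.5, 1.3]
opening: -0.003
clock: 41.0
ee_pos: [0.6607, 0.0374, 0.1135]
eef_rot: [-1.564, -0.198, 0.195]
wrist_force: [-3.3, 0.1, 6.9]
opening: -0.001
clock: 41.3
ee_pos: [0.6607, 0.0373, 0.1112]
eef_rot: [-1.565, -0.199, 0.195]
wrist_force: [-4.5, 0.2, 9.7]
opening: 0.002
clock: 41.5
ee_pos: [0.6607, 0.0374, 0.1105]
eef_rot: [-1.565, -0.199, 0.195]
wrist_force: [-5.1, 1.3, 10.7]
opening: 0.002
clock: 41.7
ee_pos: [0.6607, 0.0373, 0.1098]
eef_rot: [-1.565, -0.199, 0.195]
wrist_force: [-5.5, 1.3, 11.4]
opening: -0.002
```

```bash

python3 -m handwheel '{"hand":[0,0],"xyz":[[0,0.01,0],[0,0,0]],"dr":[[0,0,0],[0,0,0]]}'
python3 -m handwheel '{"hand":[0,0],"xyz":[[0,0.01,0],[0,0,0]],"dr":[[0,0,0],[0,0,0]]}'
python3 -m handwheel '{"hand":[0,0],"xyz":[[0,0.01,0],[0,0,0]],"dr":[[0,0,0],[0,0,0]]}'
python3 -m handwheel '{"hand":[0,0],"xyz":[[0,0.01,0],[0,0,0]],"dr":[[0,0,0],[0,0,0]]}'
python3 -m handwheel '{"hand":[0,0],"xyz":[[0,0.01,0],[0,0,0]],"dr":[[0,0,0],[0,0,0]]}'

```

```text
clock: 41.9
ee_pos: [0.6607, 0.0374, 0.1091]
eef_rot: [-1.565, -0.199, 0.195]
wrist_force: [-5.2, 1.2, 12.9]
opening: -0.0
clock: 42.1
ee_pos: [0.6607, 0.0373, 0.1078]
eef_rot: [-1.565, -0.199, 0.195]
wrist_force: [-4.4, 1.4, 10.5]
opening: 0.001
clock: 42.3
ee_pos: [0.6607, 0.0373, 0.1068]
eef_rot: [-1.565, -0.199, 0.195]
wrist_force: [-4.1, 0.8, 13.1]
opening: 0.001
clock: 42.5
ee_pos: [0.6607, 0.0373, 0.1061]
eef_rot: [-1.565, -0.199, 0.195]
wrist_force: [-5.6, 1.5, 11.5]
opening: 0.001
clock: 42.7
ee_pos: [0.6608, 0.0373, 0.1054]
eef_rot: [-1.565, -0.199, 0.195]
wrist_force: [-6.0, 0.5, 14.4]
opening: -0.001
```

```bash

python3 -m handwheel '{"hand":[0,0,0,0,0.5,0.5,0.5,0.5,0.5,0.5],"xyz":[[0,-0.1,0],[0,-0.15,0],[0,-0.2,0],[0,0,0],[-0.2,0,0],[-0.25,0,0],[-0.2,0,0],[-0.07,0,0],[0,0,0],[0,0,0]],"dr":[[0,0,0],[0,0,0],[0,0,0],[0,0,0],[0,0,0],[0,0,0],[0,0,0],[0,0,0],[0,0,0],[0,0,0]]}'
python3 - <<'E'
from h import *
go(.591,.0204,.0150,14.2)
im=capture('scene')[:,:,::-1];crop(im,220,110,350,240,6,'pics/a28.png')
E
```

```text
clock: 43.7
ee_pos: [0.5916, 0.0199, 0.1468]
eef_rot: [-1.564, -0.198, 0.195]
wrist_force: [0.5, -0.1, 0.7]
opening: 0.502
t 43.7 pos [0.5916 0.0199 0.1468] xyaw 14.32 tilt [ 0.0019 -1.     -0.0025] F [ 0.523  -0.1181  0.684 ] M [ 0.002  -0.0571  0.024 ] op 0.502 j1,6 [ 0.3083 -1.6309]
turn deg [0.1427 0.1215 0.1115] shares [0.0178 0.0152 0.0139]
shift shares [-0.0048  1.3177  0.0064]
```

View pics/a28.png

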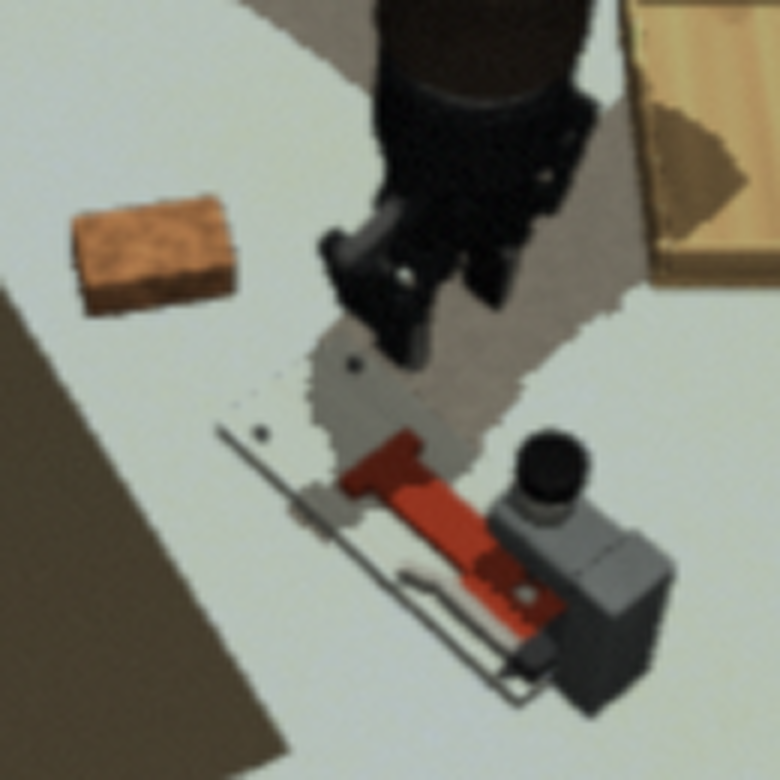

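```bash

python3 -m handwheel '{"hand":[0.5,0.5,0.5,0.5,0.5,0.5,0.5,0.5],"xyz":[[0,0.25,0],[0,0.3,0],[0,0.3,0],[0,0.25,0],[0,0.12,0],[0,0.07,0],[0,0.03,0],[0,0,0]],"dr":[[0,0,0],[0,0,0],[0,0,0],[0,0,0],[0,0,0],[0,0,0],[0,0,0],[0,0,0]]}'
python3 -m handwheel '{"hand":[0.3,0.1,0,0,0,0],"xyz":[[0,0,0],[0,0,0],[0,0,0],[0,0,0],[0,0,0],[0,0,0]],"dr":[[0,0,0],[0,0,0],[0,0,0],[0,0,0],[0,0,0],[0,0,0]]}' 60
python3 -m handwheel '{"hand":[0,0,0,0,0,0,0,0],"xyz":[[0,-0.01,0],[-0.1,0,0],[-0.15,0,0],[-0.15,0,0],[-0.15,0,0],[-0.15,0,0],[-0.1,0,0],[0,0,0]],"dr":[[0,0,0],[0,0,0],[0,0,0],[0,0,0],[0,0,0],[0,0,0],[0,0,0],[0,0,0]]}'
python3 - <<'E'
from h import *
st()
im=capture('scene')[:,:,::-1];crop(im,220,110,350,240,6,'pics/a29.png')
E
```

```text
clock: 44.55
ee_pos: [0.5917, 0.0196, 0.0155]
eef_rot: [-1.564, -0.199, 0.194]
wrist_force: [-0.3, 0.2, -0.3]
opening: 0.498
clock: 45.15
ee_pos: [0.5918, 0.0196, 0.0164]
eef_rot: [-1.564, -0.2, 0.193]
wrist_force: [-1.3, 0.1, 7.1]
opening: 0.273
clock: 45.95
ee_pos: [0.512, -0.0008, 0.0164]
eef_rot: [-1.564, -0.196, 0.196]
wrist_force: [-3.7, 1.0, 8.0]
opening: 0.271
t 45.95 pos [ 0.512  -0.0008  0.0164] xyaw 14.3 tilt [-0.0002 -1.     -0.0024] F [-3.6874  1.0419  8.0487] M [ 0.2867  0.8341 -0.0099] op 0.271 j1,6 [ 0.3173 -1.642 ]
```

View pics/a29.png

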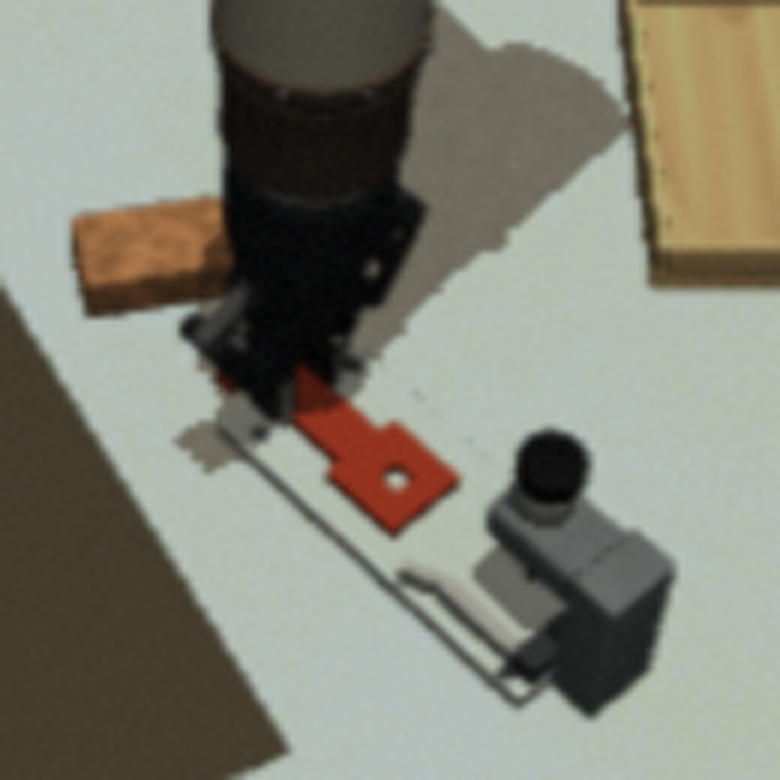

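```bash

python3 -m handwheel '{"hand":[0,0,0,0,0,0,0,0,0,0,0],"xyz":[[0,-0.1,0],[0,-0.25,0],[0,-0.3,0],[0,-0.3,0],[0,-0.1,0],[0,0,0],[0,0,0],[0,0,0],[0,0,0],[0,0,0],[0,0,0]],"dr":[[0,0,0],[0,0,0],[0,0,0],[0,0,0],[0,0.85,0],[0,0.87,0],[0,0.87,0],[0,0.87,0],[0,0.87,0],[0,0.87,0],[0,0,0]]}'
python3 - <<'E'
from h import *
go(.4418,.2825,.09,-27.4)
im=capture('scene')[:,:,::-1];crop(im,180,60,340,200,5,'pics/a30.png')
E
```

```text
clock: 47.1
ee_pos: [0.5126, -0.0004, 0.1204]
eef_rot: [-1.541, 0.373, -0.374]
wrist_force: [-0.2, 0.7, -0.5]
opening: 0.275
t 47.1 pos [ 0.5126 -0.0004  0.1204] xyaw -27.3 tilt [ 0.0009 -1.     -0.002 ] F [-0.203   0.6563 -0.4602] M [ 0.0166  0.1009 -0.0085] op 0.275 j1,6 [ 0.3176 -2.3668]
turn deg [0.1169 0.0959 0.0499] shares [0.0146 0.012  0.0062]
shift shares [-1.9302  0.3044  2.1854]
```

View pics/a30.png

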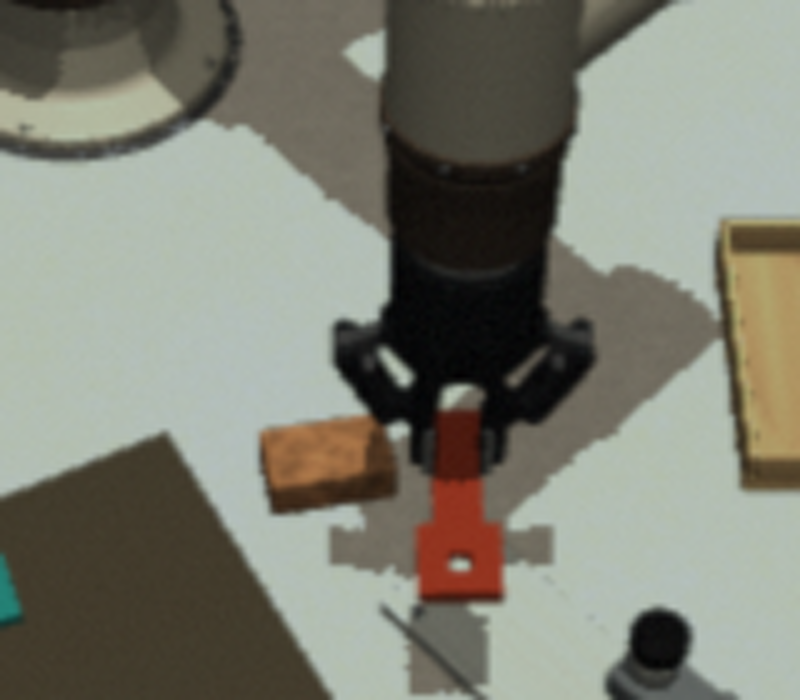

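Recess shows the deepened mark, same as blank 1. Moving to the tray.

```bash

python3 -m handwheel '{"hand":[0,0,0,0,0,0,0,0,0,0,0],"xyz":[[-0.15,0,0.15],[-0.25,0,0.28],[-0.25,0,0.28],[-0.25,0,0.28],[-0.25,0,0.28],[-0.25,0,0.28],[-0.25,0,0.28],[-0.18,0.1,0.24],[-0.1,0.1,0.12],[0,0,0],[0,0,0]],"dr":[[0,0,0],[0,0,0],[0,0,0],[0,0,0],[0,0,0],[0,0,0],[0,0,0],[0,0,0],[0,0,0],[0,0,0],[0,0,0]]}'
python3 - <<'E'
from h import *
go(.4418,.2825,.0205,-27.4)
im=capture('scene')[:,:,::-1];crop(im,290,60,430,190,5,'pics/a31.png')
E
```

```text
clock: 48.25
ee_pos: [0.4418, 0.2821, 0.0995]
eef_rot: [-1.542, 0.372, -0.374]
wrist_force: [-0.4, 0.7, -1.2]
opening: 0.273
t 48.25 pos [0.4418 0.2821 0.0995] xyaw -27.23 tilt [ 0.0019 -1.     -0.0032] F [-0.3861  0.6996 -1.1543] M [0.017  0.0351 0.0376] op 0.273 j1,6 [ 0.8796 -2.9282]
turn deg [0.1804 0.1674 0.1117] shares [0.0225 0.0209 0.014 ]
shift shares [-0.0017  0.7899  0.0031]
```

View pics/a31.png

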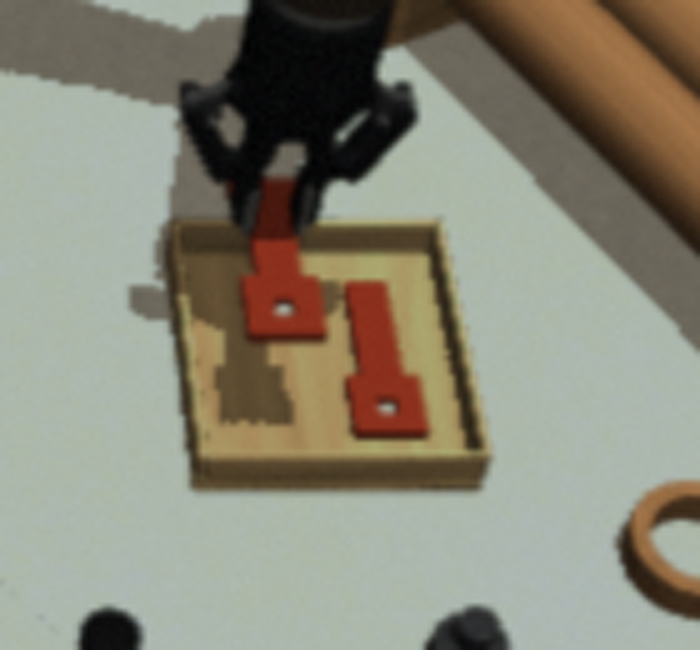

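```bash

python3 -m handwheel '{"hand":[0,0,0,0,0,0,0,0],"xyz":[[0,0.12,0],[0,0.22,0],[0,0.2,0],[0,0.14,0],[0,0.07,0],[0,0.03,0],[0,0.02,0],[0,0,0]],"dr":[[0,0,0],[0,0,0],[0,0,0],[0,0,0],[0,0,0],[0,0,0],[0,0,0],[0,0,0]]}'
python3 -m handwheel '{"hand":[0,0,0],"xyz":[[0,0.03,0],[0,0.02,0],[0,0,0]],"dr":[[0,0,0],[0,0,0],[0,0,0]]}'
python3 -m handwheel '{"hand":[0,0,0],"xyz":[[0,0.02,0],[0,0.01,0],[0,0,0]],"dr":[[0,0,0],[0,0,0],[0,0,0]]}'

```

```text
clock: 49.1
ee_pos: [0.4427, 0.2828, 0.0205]
eef_rot: [-1.539, 0.372, -0.376]
wrist_force: [0.3, 0.2, -0.2]
opening: 0.269
clock: 49.4
ee_pos: [0.4423, 0.2827, 0.0151]
eef_rot: [-1.54, 0.372, -0.375]
wrist_force: [0.6, -0.5, -0.3]
opening: 0.27
clock: 49.7
ee_pos: [0.4423, 0.2827, 0.012]
eef_rot: [-1.54, 0.372, -0.375]
wrist_force: [1.1, 0.5, -2.1]
opening: 0.268
```

```bash

python3 -m handwheel '{"hand":[0,0,0,0],"xyz":[[0,0.01,0],[0,0.01,0],[0,0.01,0],[0,0,0]],"dr":[[0,0,0],[0,0,0],[0,0,0],[0,0,0]]}'
python3 -m handwheel '{"hand":[0.3,0.4,0.45,0.45],"xyz":[[0,0,0],[0,0,0],[0,0,0],[0,0,0]],"dr":[[0,0,0],[0,0,0],[0,0,0],[0,0,0]]}'
python3 -m handwheel '{"hand":[0.45,0.45,0.45,0.45,0.45,0.45,0.45,0.45,0.45],"xyz":[[0,-0.05,0],[0,-0.15,0],[0,-0.3,0],[0,-0.4,0],[0,-0.4,0],[-0.2,-0.2,-0.3],[-0.2,0,-0.3],[0,0,-0.3],[0,0,0]],"dr":[[0,0,0],[0,0,0],[0,0,0],[0,0,0],[0,0,0],[0,0,0],[0,0,0],[0,0,0],[0,0,0]]}'
python3 - <<'E'
from h import *
st()
im=capture('scene')[:,:,::-1];crop(im,290,60,430,190,5,'pics/a32.png')
cv2.imwrite('pics/a32s.png',im)
im=capture('top')[:,:,::-1];cv2.imwrite('pics/a32c.png',im);crop(im,75,90,275,280,3,'pics/a32d.png')
E
```

```text
clock: 50.1
ee_pos: [0.4424, 0.2828, 0.0094]
eef_rot: [-1.54, 0.371, -0.375]
wrist_force: [-1.0, -0.7, 1.8]
opening: 0.272
clock: 50.5
ee_pos: [0.4425, 0.2828, 0.0091]
eef_rot: [-1.54, 0.372, -0.375]
wrist_force: [-0.1, 0.4, -0.7]
opening: 0.451
clock: 51.4
ee_pos: [0.3629, 0.2185, 0.1596]
eef_rot: [-1.54, 0.373, -0.375]
wrist_force: [0.5, 0.5, -0.6]
opening: 0.452
t 51.4 pos [0.3629 0.2185 0.1596] xyaw -27.33 tilt [ 0.0015 -1.     -0.0016] F [ 0.4652  0.4583 -0.6186] M [-0.0219 -0.0269 -0.031 ] op 0.452 j1,6 [ 0.9301 -2.9793]
```

View pics/a32.png

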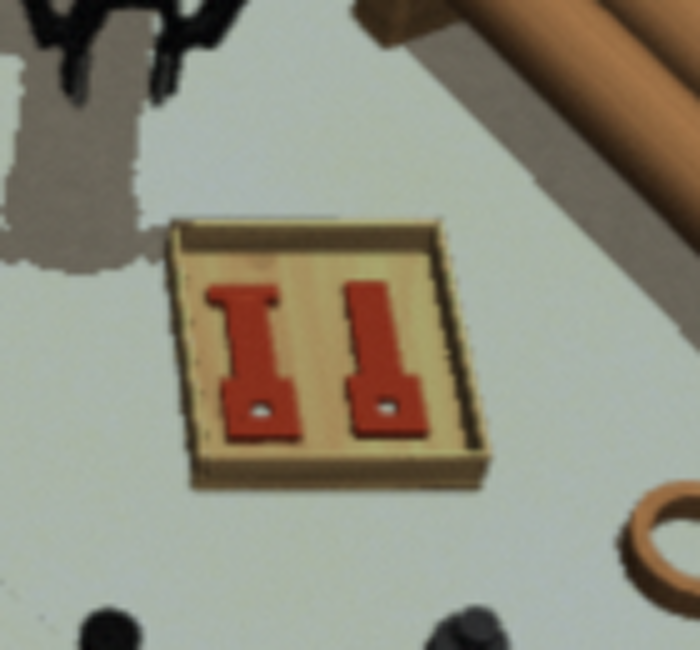

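View pics/a32s.png

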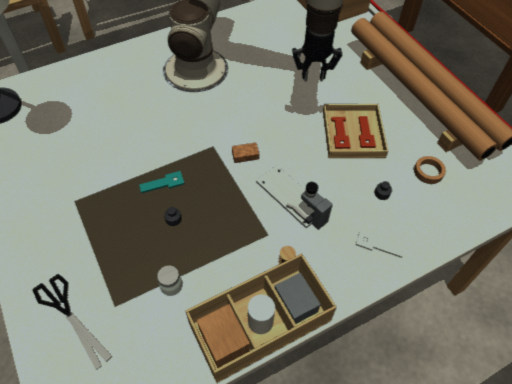

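View pics/a32d.png

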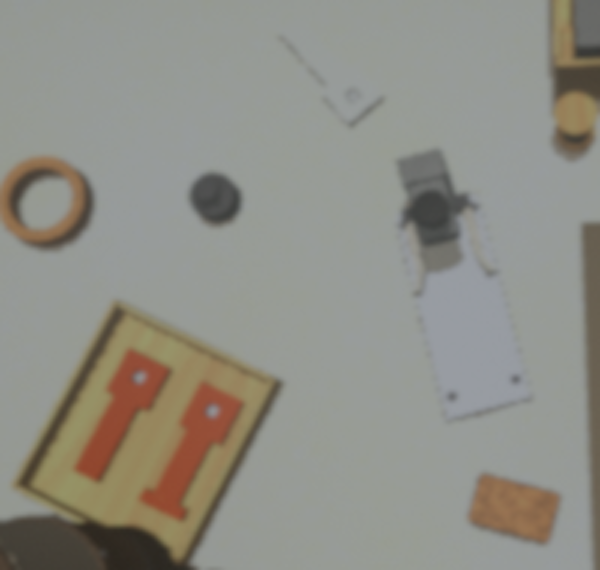

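```bash
python3 -c "
from bench import *
print(close_job())"
```

```text
the job is handed in; nothing more can be done
None
```

I marked both blanks on the bench, laid them in the tray and handed the job in at about 51 s. They were blank 1 (square tail) and blank 3 (T-shaped tail). I saw no other rust-coloured blank and left the turquoise and white look-alikes alone.

- **Seating:** I slid each blank in until the arm stopped advancing and the push-back rose to about 8 N.
- **Marking:** The snap showed as a force drop on the knob. It fell from 13.7 to 10.3 N for blank 1 and from 12.9 to 10.5 N for blank 3, each at about 13 to 14 mm of travel. The recesses look deeper in the later pictures. I could not read the mark joints directly.
- **Last pictures:** Both blanks lie flat, face up and apart inside the tray. The knob is up, the bystanders are where they started, and the gripper is clear of everything.

**What went wrong or disagreed:**
- **Bad turn:** One turn after placing blank 1 ran past the last joint's range. The tool tilted and swept low, past the jig. No contact force showed in the readings at the end of those moves, nothing had moved in the next pictures, and I straightened the tool before going on.
- **Cameras:** The two cameras disagreed by about 5 mm in x. I relied on the scene camera, which matched the gripper's known position, and on feel at the stop.

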